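Gauge the sleeve of a rubber chock sample and show the tip at the desk magnifier

ROBOT

A 6-joint arm with a two-finger parallel gripper is mounted at the origin on the work surface. World frame = base frame: x ahead of the robot, y to its left, z up, the work surface at z = 0. Lengths are in mm, angles in degrees, forces in N, time in s.
With the tool pointing down it reaches from about 300 to 850 mm from the base axis. Payload 4.2 kg.
Tool frame: the origin (TCP) lies at the very end of the fingers, on their centre line; the grasp point (between the pads) lies 19 mm behind it; z points along the fingers, y is the line along which they close (so a half turn about z gives the same grasp; the last joint's range is limited). The gripper opens to 91 mm and grips with 3 to 60 N. Pads are 32 mm wide; open, the fingers measure 118 mm over their backs; the gripper's body (76 mm by 178 mm) begins 60 mm behind the grasp point.
Start: joints at [76.089, 18.312, 89.639, -0, 72.044, -1.146], TCP at [127.054, 560.803, 213.976] pointing down, gripper open.
Joint ranges: [-177.97, 177.97], [-48.28, 115.42], [12.27, 149.76], [-77.06, 257.06], [2.81, 150.46], [-146.56, 146.56]. Speed limits (degrees/s): [147.25, 147.25, 180, 180, 180, 180].

INTERFACE

Orientations are given as [roll, pitch, yaw] about the fixed x, y, z axes, in that order (R = Rz(yaw) Ry(pitch) Rx(roll)).
In Python, from workcell import * gives the robot as it stands.
- The arm moves only by the tool move_arm, never from a script. Its argument "motion" is a list of rows, each a list of 3 entries, a list of its own where there are three numbers: the finger opening in mm, from 0 to 91.2, then the shift along the world's x, y, z in units of 25 mm (1.0 is 25 mm), then the turn, a rotation vector about the world's x, y, z in units of 4 degrees (1.0 is 4 degrees). In form: [[grip, [x, y, z], [ax, ay, az]], ...]. A call has 1 to 20 rows; each row shifts and turns the commanded pose from where the row before left it; what a row does not reach is not made up. A row lasts 1/12 s, in which the tool goes at most 41.7 mm and 7.16 degrees, less where a joint would pass 70% of its speed; a pose out of reach is approached as far as the arm can. A call with a number of a shift or a turn outside -1 to 1 is refused whole. A call with a gripper value outside its range is refused whole. The fingers move at their own pace and stop on an object; "grip_force" is the grip in N (left out, the last holds). Time passes only in rows, so rows that do not move let the fingers close. It gives the time, the measured TCP pose, the force, the opening and the grip force at its end, in the units of the state.
- state(): the state, without advancing time (a new reading comes with each control period).
- grab_frame(name): name is "scene" or "top" or "wrist"; returns the picture (420x560x3 uint8, blue, green, red); there is no depth.
- camera_info(name): a dict with "fx", "fy", "cx", "cy" (pixels), "rvec" (rotation vector, rad) and "tvec" (3), from world to camera coordinates, as OpenCV has them. Camera axes: x right, y down, z forward; pixel columns grow to the right and rows downward; lengths in mm; the calibration is good to about 2 mm. The wrist camera is an equidistant fisheye: a pixel r from the principal point sees the ray r / f radians off the axis. A picture is of the moment at which its call begins: read the wrist's pose just before it. camera_info takes no time and is no camera call; for the wrist camera it gives the pose at the moment of the call.
- job_done(): hands the job in; it is judged then, once.
The state is a dict: "time_s": time; "qpos": joint angles; "qvel": joint speeds; "effort": joint torques, N m; "ee_pos": TCP position; "ee_rot": TCP orientation; "force": force on the tool from outside, world axes, zero at the start; "torque": the same for the moment, N m; "gripper_width": finger opening in mm; "gripper_force": force on a finger pad.
Only numpy, scipy, OpenCV 4.12 (cv2) and the standard library are available. Lean on these libraries where they do the work, as an engineer would, in place of code of your own. Each camera call takes 0.05 s, during which the arm holds its last target. There are 200 camera calls.

TASK

Stand the toppled blue desk magnifier upright on its foot and let go of it. Then take the orange-handled gauge rod, push the rod into the steel sleeve of the rubber chock until its brass collar stops on the sleeve's mouth, draw it out again, and finish still holding the gauge in the gripper, at rest and level, clear of everything, with the rod's tip just in front of one of the magnifier's two lens faces, at lens height and in line with the lens, so the tip can be read through it. Leave the other desk things where they are.

Things in the scene. Friction and masses are not known exactly. Their poses are not given: they have to be found in the camera images.
- viewer: Magnifier, 350 g, toppled at start. Origin: centre of the foot's underside; +z foot to head, +y lens axis. Steel foot 60x60x12 (heavy), stem 16 thick, blue box head from z=86 to 130: 40 wide (x), 52 deep (y), a round lens in each face y=+26 and y=-26. Toppled it rests on a foot edge and a lens face: z axis about level (2 deg nose-down), 26 to 30 above the desk, x axis level.
- lens (a point): Middle of the magnifier's head, on its lens axis: 108 up own z from the magnifier's origin. Each lens face is 26 from it along the magnifier's y and -y.
- gauge: Gauge, 120 g, straight, on its x axis. Origin: centre of the collar's tip-side face; +x to the tip. Steel rod 8 diameter from x=0 to the tip x=80; brass collar 24 diameter, x=-6 to 0; orange square handle 16x16, x=-106 to -6. It starts level in open notches of a wooden rest, axis 40 above the desk; fingers can take the handle from x=-85 to -15; it lifts straight up.
- tip (a point): Tip end of the gauge rod, 80 along own +x from the gauge's origin.
- cradle: Wooden rest of the gauge, fixed to the desk. Origin at its underside, axes as the resting gauge's, whose origin is 40 above it. Base plate 190x70x8 (x=-115 to 75); notched uprights 36 wide, 12 long at x=55 (46 high) and x=-95 (42 high).
- chock: Black rubber wheel chock, yellow stripes, fixed to the desk, 130 long (x), 110 wide, 110 high. Origin: centre of the underside. Flat top from x=-65 to -19, then the face slopes down to +x. A steel sleeve, 26 outside, 14 inside diameter, plain mouth, sticks 50 out of that face, square to it; its axis rises outwards 40 deg above level: own direction (0.766, 0, 0.643). Bore open 85 deep.
- mouth (a point): Centre of the sleeve's mouth, at (61, 0, 92) in the chock's own frame. The collar stops here: fully home, the gauge's origin is at this point.
- bore_end (a point): Point on the sleeve's axis 80 down the bore from the mouth: the gauge's tip is here when the collar is home.
- mug: Bystander: blue mug, 80 in diameter, 80 high, handle along its +y, origin under its centre.
- tray: Bystander: clear compartment tray 120 x 180 x 35, origin under its centre.
- jar: Bystander: green jar 60 in diameter, 75 high, origin under its centre.
- tape: Bystander: roll of tape lying flat, 66 in diameter, 22 high, origin under its centre.
- puck: Bystander: black rubber puck, 72 in diameter, 30 high, origin under its centre.
- stapler: Bystander: red and black stapler 130 x 34 x 46, origin under its centre.
Things that resemble listed ones, but are neither listed nor needed, are in the scene too. There is more than one size of the gauge; the job needs the larger. What is shaped like the viewer but green or purple is not meant.

How it is judged:
By the outcome, as a careful person would: the job done as asked, in the order asked, and still so for the second after the job is handed in, while the arm keeps its last pose, push and grip.
It also fails if it takes over 72 s, if anything falls off the work surface, if the arm or the gripper's body presses on something with over 40 N, if the wrist force passes 120 N, or if a joint passes its speed limit or range.

## Working session

There is one attempt and no reset: what is moved stays moved. The work goes in short steps, Python scripts to look and compute and a tool call to move; the robot and the scene stay as the last step left them, time stands still between calls to the robot, and variables do not carry over. Pictures are saved under pics/ and viewed, at most 10 in all, crops included, and the job is handed in when it is done.

Besides the shell and the picture viewer there is one more tool, called after "Request:" in YAML: its name, and indented under it one key for each argument. move_arm: Moves the arm, as the interface text tells. Shifts and turns lie within -1 to 1; 1 stands for 25 mm of shift or 4 degrees of turn. Its arguments: {"type":"object","properties":{"motion":{"type":"array","items":{"type":"array"}},"grip_force":{"type":"number"}},"required":["motion"]}

```bash
ls; mkdir -p pics
python3 - <<'E'
from workcell import *
import cv2
for n in ("scene","top"):
    f=grab_frame(n); cv2.imwrite(f"pics/{n}0.png",cv2.resize(f,(800,600),interpolation=cv2.INTER_CUBIC)); cv2.imwrite(f"pics/{n}_raw.png",f)
    print(n,camera_info(n))
print(camera_info("wrist"));print(state())
E
```

```text
pics
scene {'fx': 505.448891660226, 'fy': 505.448891660226, 'cx': 286.5087502747189, 'cy': 212.44520126914685, 'rvec': array([ 2.15687296,  1.44535934, -0.43310128]), 'tvec': array([-125.06589666, -330.93803498, 1552.36622041])}
top {'fx': 458.58589430801493, 'fy': 458.58589430801493, 'cx': 279.54199604128337, 'cy': 211.92573604980373, 'rvec': array([ 2.15434255, -2.15561809,  0.13793769]), 'tvec': array([ -57.31155613,  493.14081992, 1155.84084641])}
{'fx': 325.19226210127806, 'fy': 325.19226210127806, 'cx': 280.5761540365743, 'cy': 214.59492637748278, 'rvec': array([-2.28371224, -1.82319768, -0.23986318]), 'tvec': array([-573.34532293,  -28.91476713,  392.07397905])}
{'time_s': 0.1, 'qpos': array([ 7.60878430e+01,  1.83456342e+01,  8.96999874e+01,  2.63193637e-04,
        7.20418298e+01, -1.14544601e+00]), 'qvel': array([ 0.02350282, -0.03357665, -0.19060329, -0.07649127, -0.03661445,
        0.16028318]), 'effort': array([ 1.86165322e-03, -4.13331771e+01, -2.32512510e+01,  7.28694373e-02,
        4.22290759e-02, -6.58059071e-05]), 'ee_pos': array([126.95020459, 560.35189327, 213.22396436]), 'ee_rot': array([-1.79912571e+02, -1.99839091e-03,  1.67233206e+02]), 'force': array([ 0.03111905, -0.1217971 ,  0.1379906 ]), 'torque': array([-0.00801242, -0.02862821, -0.03130448]), 'gripper_force': 0.0, 'gripper_width': 90.8556753355461}
```

View pics/scene0.png

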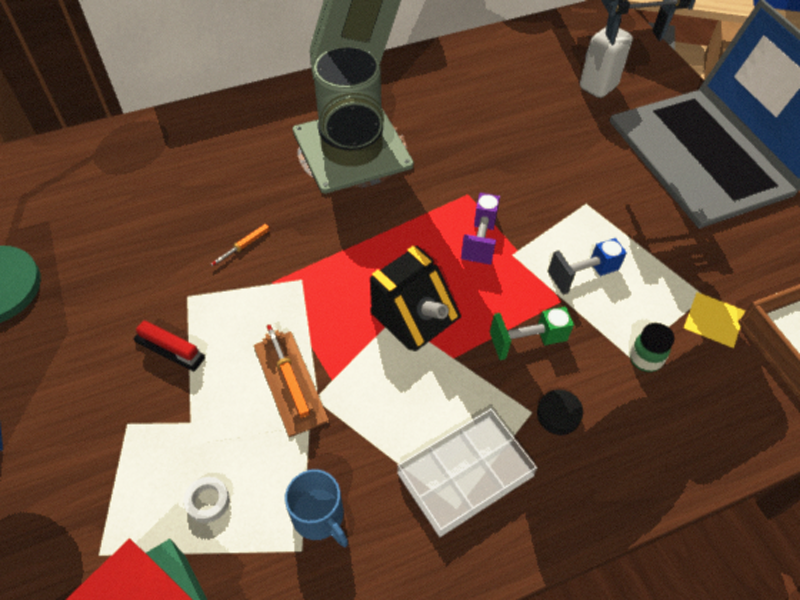

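View pics/top0.png

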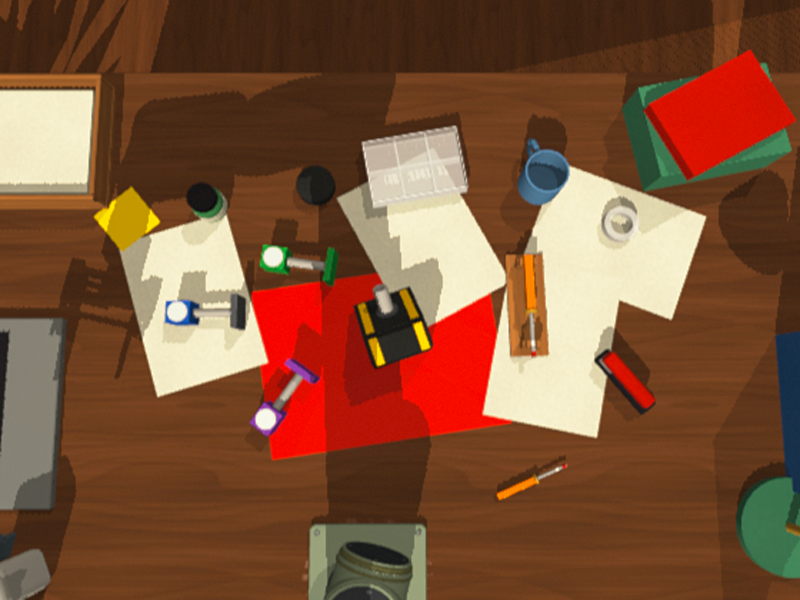

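The scene view shows the blue magnifier toppled at (590,260), the chock with its sleeve mouth at (440,310), the large gauge in its rest at (285,370), and a smaller gauge at (240,245). The top view shows the magnifier's lens face at (179,312) and foot at (238,311), the sleeve mouth at (380,290), and the gauge at (531,305) with its tip toward the bottom. I'll enlarge these next.

```bash
cat > h.py <<'E'
import numpy as np, cv2
from scipy.spatial.transform import Rotation as Ro
from workcell import *
def cam(n):
    c=camera_info(n); R,_=cv2.Rodrigues(c["rvec"]); return c,R,np.asarray(c["tvec"]).ravel()
def ray(n,uv):
    c,R,t=cam(n); u,v=uv; x=(u-c["cx"])/c["fx"]; y=(v-c["cy"])/c["fy"]
    d=np.array([x,y,1.])
    if n=="wrist":
        r=np.hypot(x,y); d=np.array([x/r*np.sin(r),y/r*np.sin(r),np.cos(r)]) if r>1e-9 else np.array([0,0,1.])
    return -R.T@t, R.T@d/np.linalg.norm(d)
def onz(n,uv,z):
    o,d=ray(n,uv); return (o+d*(z-o[2])/d[2]).round(1)
def proj(n,P):
    c,R,t=cam(n); p=R@np.asarray(P,float)+t
    if n=="wrist":
        r=np.arctan2(np.hypot(p[0],p[1]),p[2]); k=r/max(np.hypot(p[0],p[1]),1e-9); return np.array([c["fx"]*k*p[0]+c["cx"],c["fy"]*k*p[1]+c["cy"]])
    return np.array([c["fx"]*p[0]/p[2]+c["cx"],c["fy"]*p[1]/p[2]+c["cy"]])
def tri(*nu):
    A=np.zeros((3,3));b=np.zeros(3);L=[]
    for n,uv in nu:
        o,d=ray(n,uv);M=np.eye(3)-np.outer(d,d);A+=M;b+=M@o;L.append((o,d))
    P=np.linalg.solve(A,b); return P.round(1),[round(float(np.linalg.norm(np.cross(P-o,d))),1) for o,d in L]
E
python3 - <<'E'
from h import *
rows=[]
for n,cs in (("top",[(143,218),(370,212),(276,225)]),("scene",[(412,182),(203,262),(292,207)])):
    f=cv2.imread(f"pics/{n}_raw.png"); r=[]
    for x,y in cs:
        x0,y0=x-40,y-45; k=cv2.resize(f[y0:y0+90,x0:x0+80],(264,297),interpolation=cv2.INTER_CUBIC)
        for q in range(0,80,10):
            cv2.line(k,(int(q*3.3),0),(int(q*3.3),4 if q else 10),(0,255,255),1)
        for q in range(0,90,10): cv2.line(k,(0,int(q*3.3)),(4,int(q*3.3)),(0,255,255),1)
        r.append(k)
    rows.append(np.hstack(r))
cv2.imwrite("pics/mos.png",np.vstack(rows))
s=.7
t=lambda u,v,z:onz("top",(u*s,v*s),z)
print("view",t(179,312,56),t(238,311,50),"gauge",t(531,258,48),t(533,350,40),"mouth",t(380,290,92))
print("small",proj("top",[0,0,0])/s)
E
```

```text
view [473.7 332.9  56. ] [476.1 229.9  50. ] gauge [ 572.2 -295.    48. ] [ 406.9 -295.9   40. ] mouth [507.5 -24.3  92. ]
small [366.86190962 582.25990383]
```

View pics/mos.png

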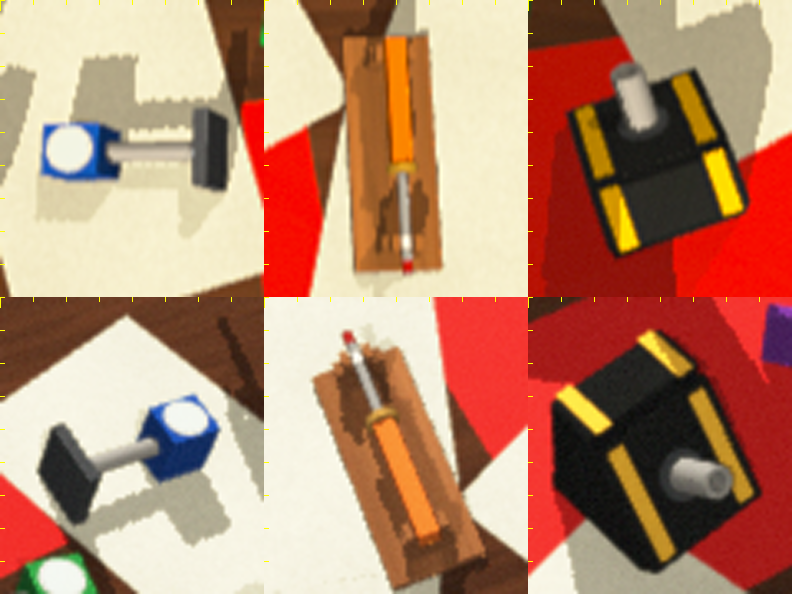

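Run:
```python
from h import *
T=lambda i,x,y:("top",((x-264*i)/3.3+[103,330,236][i],y/3.3+[173,167,180][i]))
S=lambda i,x,y:("scene",((x-264*i)/3.3+[372,163,252][i],(y-297)/3.3+[137,217,162][i]))
for nm,a,b in (("tip",T(1,408,268),S(1,347,334)),("collar",T(1,402,168),S(1,381,415)),("hend",T(1,397,37),S(1,430,540)),
  ("mouth",T(2,627,72),S(2,718,484)),("lens",T(0,69,149),S(0,186,419))): print(nm,tri(a,b))
for p in ((620,255),(747,208),(600,186),(716,149)): print("top110",onz(*T(2,*p),110))
for p in ((41,125),(43,179),(104,179),(104,125)): print("lensface56",onz(*T(0,*p),54))
for p in ((197,108),(193,183),(212,113),(210,187)): print("foot",onz(*T(0,*p),60))
print(onz(*T(1,408,268),40),onz(*T(1,402,168),40),onz(*T(1,397,37),48))
```

```text
tip (array([ 399. , -294.6,   44.9]), [1.5, 1.5])
collar (array([ 476.1, -291.7,   46.5]), [1.5, 1.5])
hend (array([ 580.6, -290.4,   41.5]), [2.7, 2.7])
mouth (array([511.7, -22. ,  89.7]), [2.4, 2.4])
lens (array([476.2, 341.2,  50.2]), [2.8, 2.8])
top110 [373.9 -20.2 110. ]
top110 [ 407.8 -112.3  110. ]
top110 [423.9  -5.4 110. ]
top110 [450.9 -89.9 110. ]
lensface56 [493.2 359.5  54. ]
lensface56 [451.4 356.1  54. ]
lensface56 [451.4 309.3  54. ]
lensface56 [493.1 311.   54. ]
foot [505.5 238.2  60. ]
foot [447.7 239.4  60. ]
foot [501.6 226.6  60. ]
foot [444.6 226.3  60. ]
[ 398.8 -297.    40. ] [ 476.4 -294.4   40. ] [ 578.5 -291.6   48. ]
```

Both views agree. The sleeve mouth is near (510,-23,91) with a yaw of about 20°. The gauge collar is near (476,-294,40), pointing along -x. The magnifier head is near (472,335), with the foot at y≈227. I'll move over the magnifier and check it with the wrist camera.

Request:
move_arm:
  motion:
    - [91,[0.69,-0.45,0],[0,0,-0.965]]
    - [91,[0.69,-0.45,0],[0,0,-0.965]]
    - [91,[0.69,-0.45,0],[0,0,-0.965]]
    - [91,[0.69,-0.45,0],[0,0,-0.965]]
    - [91,[0.69,-0.45,0],[0,0,-0.965]]
    - [91,[0.69,-0.45,0],[0,0,-0.965]]
    - [91,[0.69,-0.45,0],[0,0,-0.965]]
    - [91,[0.69,-0.45,0],[0,0,-0.965]]
    - [91,[0.69,-0.45,0],[0,0,-0.965]]
    - [91,[0.69,-0.45,0],[0,0,-0.965]]
    - [91,[0.69,-0.45,0],[0,0,-0.965]]
    - [91,[0.69,-0.45,0],[0,0,-0.965]]
    - [91,[0.69,-0.45,0],[0,0,-0.965]]
    - [91,[0.69,-0.45,0],[0,0,-0.965]]
    - [91,[0.69,-0.45,0],[0,0,-0.965]]
    - [91,[0.69,-0.45,0],[0,0,-0.965]]
    - [91,[0.69,-0.45,0],[0,0,-0.965]]
    - [91,[0.69,-0.45,0],[0,0,-0.965]]
    - [91,[0.69,-0.45,0],[0,0,-0.965]]
    - [91,[0.69,-0.45,0],[0,0,-0.965]]

```text
time_s: 1.77
ee_pos: [472.6, 335.0, 213.5]
ee_rot: [-180.0, 0.0, 89.8]
force: [0.1, 0.4, -0.1]
gripper_width: 91.0
gripper_force: 0.0
```

Run:
```python
from h import *
f=grab_frame("wrist"); cv2.imwrite("pics/w1.png",cv2.resize(f,(800,600),interpolation=cv2.INTER_CUBIC))
c,R,t=cam("wrist"); print(-R.T@t, R.T@[0,0,1], state()["ee_pos"],state()["ee_rot"],state()["qpos"])
for P in ((472,357,54),(472,308,54),(474,239,59),(472,334,54)): print(proj("wrist",P)/.7)
```

```text
[475.38195604 407.40303516 384.00234023] [ 1.63065593e-04 -2.66199030e-01 -9.63918072e-01] [475.86467201 333.08687374 213.34638485] [1.79859189e+02 1.26459550e-01 8.95944680e+01] [33.96237071 18.84235564 88.94450856 -0.19315055 72.16838789 34.42682224]
[395.57182229 251.84407865]
[396.27864494 317.34633329]
[399.79395371 403.49317869]
[395.90146667 283.10841149]
```

View pics/w1.png

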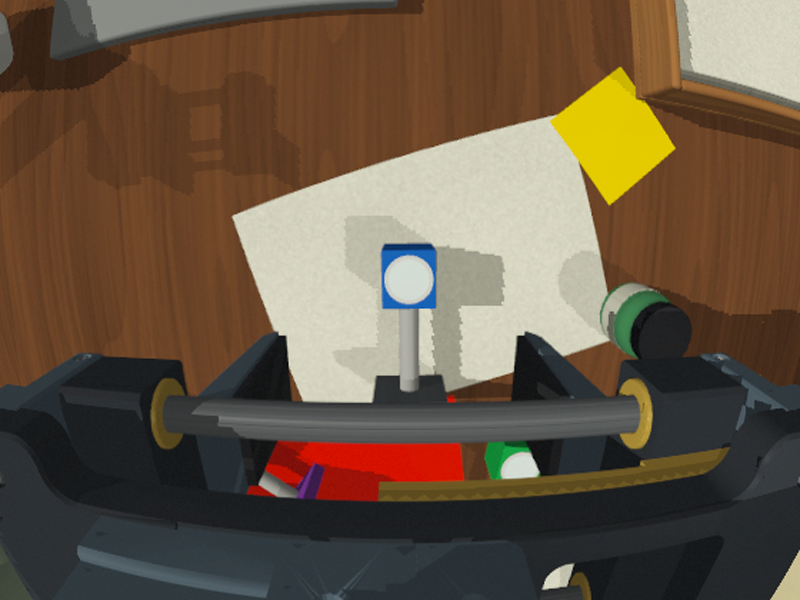

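The wrist view shows the lens face centred at (409,279), spanning columns 382–436, and the stem meeting the foot at (409,388). The magnifier's axis is square to the tool.

Run:
```python
from h import *
for p,z in (((409,279),54),((382,307),54),((436,307),54),((382,251),54),((436,251),54),((409,388),36),((409,310),36)): print(p,onz("wrist",(p[0]*.7,p[1]*.7),z))
s=state();print(s["ee_pos"],s["ee_rot"])
```

```text
(409, 279) [481.5 337.   54. ]
(382, 307) [461.6 316.1  54. ]
(436, 307) [501.4 315.7  54. ]
(382, 251) [462.3 357.7  54. ]
(436, 251) [501.  357.4  54. ]
(409, 388) [481.6 241.5  36. ]
(409, 310) [481.8 308.5  36. ]
[475.86467201 333.08687374 213.34638485] [1.79859189e+02 1.26459550e-01 8.95944680e+01]
```

Request:
move_arm:
  motion:
    - [91,[0.022,0.3,-0.374],[-1,0,0]]
    - [91,[0.022,0.3,-0.374],[-1,0,0]]
    - [91,[0.022,0.3,-0.374],[-1,0,0]]
    - [91,[0.022,0.3,-0.374],[-1,0,0]]
    - [91,[0.022,0.3,-0.374],[-1,0,0]]
    - [91,[0.022,0.3,-0.374],[-1,0,0]]
    - [91,[0.022,0.3,-0.374],[-1,0,0]]
    - [91,[0.022,0.3,-0.374],[-1,0,0]]
    - [91,[0.022,0.3,-0.374],[-1,0,0]]
    - [91,[0.022,0.3,-0.374],[-1,0,0]]
    - [91,[0,0,0],[0,0,0]]
    - [91,[0,0,0],[0,0,0]]

```text
time_s: 2.82
ee_pos: [476.7, 411.1, 118.3]
ee_rot: [-179.8, 40.1, 90.3]
force: [0.6, -0.6, -0.3]
gripper_width: 91.1
gripper_force: 0.0
```

Run:
```python
from h import *
s=state();print(s["ee_pos"],s["ee_rot"],s["qpos"])
```

```text
[476.69147668 411.13199395 118.25713605] [-179.75534685   40.13570356   90.28145238] [ 51.91996776  44.50609966  68.70102159 -23.71966704  99.53857083
  54.71185706]
```

Request:
move_arm:
  motion:
    - [91,[0,-0.287,-0.326],[0,0,0]]
    - [91,[0,-0.287,-0.326],[0,0,0]]
    - [91,[0,-0.287,-0.326],[0,0,0]]
    - [91,[0,-0.287,-0.326],[0,0,0]]
    - [91,[0,-0.287,-0.326],[0,0,0]]
    - [91,[0,-0.287,-0.326],[0,0,0]]
    - [91,[0,-0.287,-0.326],[0,0,0]]
    - [91,[0,-0.287,-0.326],[0,0,0]]
    - [91,[0,-0.287,-0.326],[0,0,0]]
    - [91,[0,-0.287,-0.326],[0,0,0]]
    - [91,[0,-0.287,-0.326],[0,0,0]]
    - [91,[0,-0.287,-0.326],[0,0,0]]
    - [91,[0,0,0],[0,0,0]]

```text
time_s: 3.9
ee_pos: [476.7, 322.5, 21.0]
ee_rot: [-179.8, 40.2, 90.1]
force: [-1.2, 0.6, -0.0]
gripper_width: 91.1
gripper_force: 0.0
```

Request:
move_arm:
  motion:
    - [36,[0,0,0],[0,0,0]]
    - [36,[0,0,0],[0,0,0]]
    - [36,[0,0,0],[0,0,0]]
    - [36,[0,0,0],[0,0,0]]
    - [36,[0,0,0],[0,0,0]]
    - [36,[0,0,0],[0,0,0]]
    - [36,[0,0,0],[0,0,0]]
    - [36,[0,0,0],[0,0,0]]
    - [36,[0,0,0],[0,0,0]]
    - [36,[0,0,0],[0,0,0]]
  grip_force: 30

```text
time_s: 4.73
ee_pos: [477.7, 324.8, 22.7]
ee_rot: [-180.0, 40.0, 90.0]
force: [0.7, -0.4, -0.1]
gripper_width: 39.9
gripper_force: 30.0
```

Request:
move_arm:
  motion:
    - [36,[0,0,0.52],[0,0,0]]
    - [36,[0,0,0.52],[0,0,0]]
    - [36,[0,0,0.52],[0,0,0]]
    - [36,[0,0,0.52],[0,0,0]]
    - [36,[0,0,0.52],[0,0,0]]
    - [36,[0,0,0.52],[0,0,0]]
    - [36,[0,0,0.52],[0,0,0]]
    - [36,[0,0,0.52],[0,0,0]]
    - [36,[0,0,0.52],[0,0,0]]
    - [36,[0,0,0.52],[0,0,0]]
  grip_force: 45

```text
time_s: 5.57
ee_pos: [477.5, 324.6, 154.0]
ee_rot: [-180.0, 40.0, 90.0]
force: [-0.4, -0.4, -3.6]
gripper_width: 39.8
gripper_force: 45.0
```

Request:
move_arm:
  motion:
    - [36,[0,0,0],[1,0,0]]
    - [36,[0,0,0],[1,0,0]]
    - [36,[0,0,0],[1,0,0]]
    - [36,[0,0,0],[1,0,0]]
    - [36,[0,0,0],[1,0,0]]
    - [36,[0,0,0],[1,0,0]]
    - [36,[0,0,0],[1,0,0]]
    - [36,[0,0,0],[1,0,0]]
    - [36,[0,0,0],[1,0,0]]
    - [36,[0,0,0],[1,0,0]]
    - [36,[0,0,0],[1,0,0]]
    - [36,[0,0,0],[1,0,0]]
    - [36,[0,0,0],[1,0,0]]
    - [36,[0,0,0],[1,0,0]]
    - [36,[0,0,0],[1,0,0]]
    - [36,[0,0,0],[1,0,0]]
    - [36,[0,0,0],[1,0,0]]
    - [36,[0,0,0],[1,0,0]]
    - [36,[0,0,0],[1,0,0]]

```text
time_s: 7.15
ee_pos: [476.5, 324.2, 153.3]
ee_rot: [179.9, -36.1, 90.3]
force: [-0.9, 0.4, -4.1]
gripper_width: 39.8
gripper_force: 45.0
```

Run:
```python
from h import *
s=state();print(s["ee_pos"],s["ee_rot"],s["force"])
a=grab_frame("scene")[60:270,300:520]; b=grab_frame("top")[130:300,40:240]
a=cv2.resize(a,(420,400));b=cv2.resize(b,(380,400*380//470+77)); h=400
cv2.imwrite("pics/v1.png",np.hstack([a,b]))
```

```text
[476.52498558 324.17676476 153.28078496] [179.92811593 -36.12310299  90.28617968] [-0.89337657  0.36470018 -4.12158269]
```

View pics/v1.png

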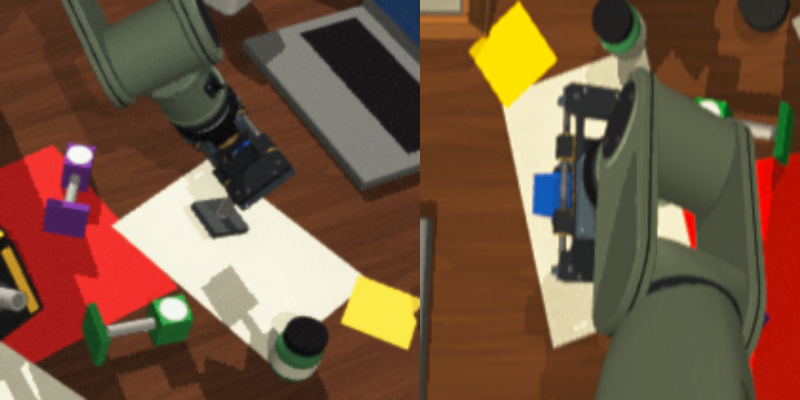

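The magnifier is firmly held, with its foot hanging at (220,215) and nearly level. I'll finish the turn and lower it until it touches.

Request:
move_arm:
  motion:
    - [36,[0,0,-0.2],[1,0,0]]
    - [36,[0,0,-0.3],[1,0,0]]
    - [36,[0,0,-0.3],[1,0,0]]
    - [36,[0,0,-0.3],[1,0,0]]
    - [36,[0,0,-0.3],[0,0,0]]
    - [36,[0,0,-0.3],[0,0,0]]
    - [36,[0,0,-0.2],[0,0,0]]
    - [36,[0,0,-0.1],[0,0,0]]
    - [36,[0,0,0],[0,0,0]]

```text
time_s: 8.0
ee_pos: [477.5, 325.4, 102.8]
ee_rot: [179.9, -52.0, 90.2]
force: [0.2, 0.2, -3.3]
gripper_width: 40.0
gripper_force: 45.0
```

Request:
move_arm:
  motion:
    - [36,[0,0,-0.06],[0,0,0]]
    - [36,[0,0,-0.06],[0,0,0]]
    - [36,[0,0,0],[0,0,0]]

```text
time_s: 8.25
ee_pos: [477.5, 324.9, 99.9]
ee_rot: [179.9, -52.0, 90.1]
force: [-0.4, -0.4, -3.4]
gripper_width: 39.9
gripper_force: 45.0
```

Run:
```python
from h import *
s=state();print(s["ee_pos"],s["ee_rot"],s["force"])
f=grab_frame("scene")
for d in (0,):
    a=cv2.resize(f[120:240,360:520],(800,600),interpolation=cv2.INTER_CUBIC)
cv2.imwrite("pics/v2.png",a)
```

```text
[477.53390759 324.8968609   99.91427566] [179.88062757 -51.98383912  90.14349979] [-0.40009518 -0.35965284 -3.3665167 ]
```

View pics/v2.png

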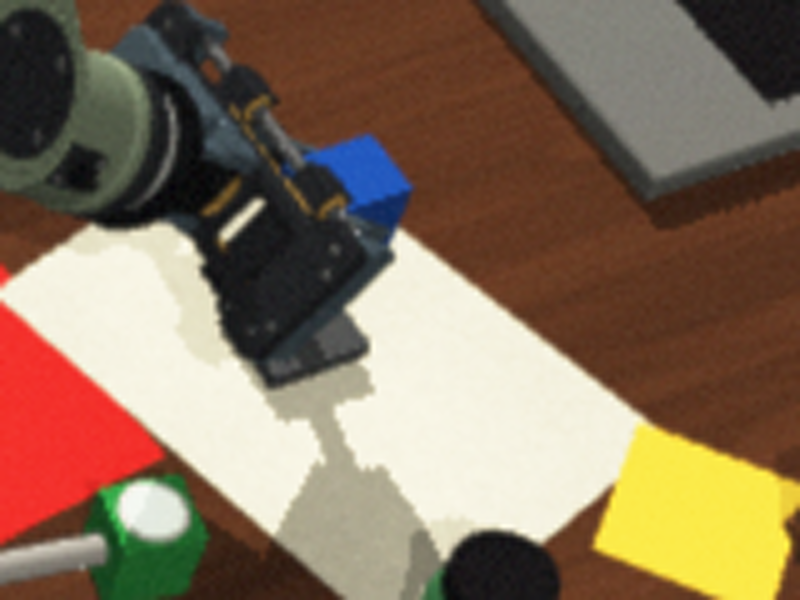

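The foot is at (315,360), level and just short of its shadow, so it is still slightly above the desk. I'll lower it further in small steps.

Request:
move_arm:
  motion:
    - [36,[0,0,-0.06],[0,0,0]]
    - [36,[0,0,-0.06],[0,0,0]]
    - [36,[0,0,0],[0,0,0]]
  grip_force: 20

```text
time_s: 8.55
ee_pos: [477.5, 324.6, 96.4]
ee_rot: [180.0, -52.0, 90.0]
force: [-0.4, -0.1, -3.2]
gripper_width: 39.7
gripper_force: 20.0
```

Request:
move_arm:
  motion:
    - [36,[0,0,-0.05],[0,0,0]]
    - [36,[0,0,0],[0,0,0]]

```text
time_s: 8.72
ee_pos: [477.5, 324.6, 95.2]
ee_rot: [180.0, -52.0, 90.0]
force: [0.2, 0.2, -3.9]
gripper_width: 40.1
gripper_force: 20.0
```

Request:
move_arm:
  motion:
    - [36,[0,0,-0.06],[0,0,0]]
    - [36,[0,0,0],[0,0,0]]

```text
time_s: 8.88
ee_pos: [477.8, 325.1, 94.6]
ee_rot: [179.9, -52.1, 90.1]
force: [-0.6, 0.3, 0.2]
gripper_width: 40.0
gripper_force: 20.0
```

Request:
move_arm:
  motion:
    - [36,[0,0,-0.06],[0,0,0]]
    - [36,[0,0,0],[0,0,0]]

```text
time_s: 9.05
ee_pos: [477.8, 325.4, 94.6]
ee_rot: [179.9, -52.3, 90.1]
force: [-1.8, -2.8, 6.8]
gripper_width: 39.6
gripper_force: 20.0
```

It's on the desk. I'll ease the grip, open, and back out along the tool axis.

Request:
move_arm:
  motion:
    - [36,[0,0,0.04],[0,0,0]]
    - [36,[0,0,0],[0,0,0]]
    - [36,[0,0,0],[0,0,0]]
  grip_force: 3

```text
time_s: 9.3
ee_pos: [477.8, 325.1, 94.3]
ee_rot: [179.9, -52.1, 90.1]
force: [0.3, -0.9, 4.3]
gripper_width: 39.8
gripper_force: 3.0
```

Request:
move_arm:
  motion:
    - [60,[0,0,0],[0,0,0]]
    - [91,[0,0,0],[0,0,0]]
    - [91,[0,0,0],[0,0,0]]
    - [91,[0,0,0],[0,0,0]]
    - [91,[0,0,0],[0,0,0]]
    - [91,[0,0,0],[0,0,0]]
    - [91,[0,0,0],[0,0,0]]
    - [91,[0,0,0],[0,0,0]]
    - [91,[0,-0.2,0.156],[0,0,0]]
    - [91,[0,-0.4,0.31],[0,0,0]]
    - [91,[0,-0.4,0.31],[0,0,0]]
    - [91,[0,-0.4,0.31],[0,0,0]]
    - [91,[0,-0.4,0.31],[0,0,0]]
    - [91,[0,-0.4,0.31],[0,0,0]]
    - [91,[0,-0.4,0.31],[0,0,0]]
    - [91,[0,-0.4,0.31],[0,0,0]]
    - [91,[0,-0.4,0.31],[0,0,0]]
    - [91,[0,-0.2,0.6],[0,0,0]]

```text
time_s: 10.8
ee_pos: [477.2, 233.1, 174.1]
ee_rot: [-179.8, -52.0, 89.8]
force: [0.8, 0.0, 0.4]
gripper_width: 90.9
gripper_force: 0.0
```

Request:
move_arm:
  motion:
    - [91,[0,-0.585,0.234],[-1,0,0]]
    - [91,[0,-0.585,0.234],[-1,0,0]]
    - [91,[0,-0.585,0.234],[-1,0,0]]
    - [91,[0,-0.585,0.234],[-1,0,0]]
    - [91,[0,-0.585,0.234],[-1,0,0]]
    - [91,[0,-0.585,0.234],[-1,0,0]]
    - [91,[0,-0.585,0.234],[-1,0,0]]
    - [91,[0,-0.585,0.234],[-1,0,0]]
    - [91,[0,-0.585,0.234],[-1,0,0]]
    - [91,[0,-0.585,0.234],[-1,0,0]]
    - [91,[0,-0.585,0.234],[-1,0,0]]
    - [91,[0,-0.585,0.234],[-1,0,0]]
    - [91,[0,-0.585,0.234],[-1,0,0]]

```text
time_s: 11.88
ee_pos: [477.3, 43.0, 251.5]
ee_rot: [180.0, 0.2, 89.9]
force: [0.8, 0.3, -0.6]
gripper_width: 90.7
gripper_force: 0.0
```

Request:
move_arm:
  motion:
    - [91,[0.094,-0.584,0],[0,0,0.996]]
    - [91,[0.094,-0.584,0],[0,0,0.996]]
    - [91,[0.094,-0.584,0],[0,0,0.996]]
    - [91,[0.094,-0.584,0],[0,0,0.996]]
    - [91,[0.094,-0.584,0],[0,0,0.996]]
    - [91,[0.094,-0.584,0],[0,0,0.996]]
    - [91,[0.094,-0.584,0],[0,0,0.996]]
    - [91,[0.094,-0.584,0],[0,0,0.996]]
    - [91,[0.094,-0.584,0],[0,0,0.996]]
    - [91,[0.094,-0.584,0],[0,0,0.996]]
    - [91,[0.094,-0.584,0],[0,0,0.996]]
    - [91,[0.094,-0.584,0],[0,0,0.996]]
    - [91,[0.094,-0.584,0],[0,0,0.996]]
    - [91,[0.094,-0.584,0],[0,0,0.996]]
    - [91,[0.094,-0.584,0],[0,0,0.996]]
    - [91,[0.094,-0.584,0],[0,0,0.996]]
    - [91,[0.094,-0.584,0],[0,0,0.996]]
    - [91,[0.094,-0.584,0],[0,0,0.996]]

```text
time_s: 13.38
ee_pos: [519.1, -219.6, 250.7]
ee_rot: [-180.0, -0.1, 161.8]
force: [-0.2, 1.2, -0.7]
gripper_width: 91.3
gripper_force: 0.0
```

Request:
move_arm:
  motion:
    - [91,[0.094,-0.584,-0.4],[0,0,0.996]]
    - [91,[0.094,-0.584,-0.4],[0,0,0.996]]
    - [91,[0.094,-0.584,-0.4],[0,0,0.996]]
    - [91,[0.094,-0.584,-0.4],[0,0,0.996]]
    - [91,[0.094,-0.584,-0.4],[0,0,0.996]]
    - [91,[0,0,0],[0,0,0]]
    - [91,[0,0,0],[0,0,0]]

```text
time_s: 13.97
ee_pos: [530.7, -291.8, 199.9]
ee_rot: [179.9, -0.1, -178.5]
force: [0.2, 0.1, -0.0]
gripper_width: 91.0
gripper_force: 0.0
```

Run:
```python
from h import *
s=state();print(s["ee_pos"],s["ee_rot"],s["qpos"])
w=grab_frame("wrist"); cv2.imwrite("pics/w2raw.png",w)
sc=grab_frame("scene")[90:250,340:500]
m=np.zeros((600,800,3),np.uint8); m[:420,:560]=w
m[:240,560:]=cv2.resize(sc,(240,240),interpolation=cv2.INTER_CUBIC)
cv2.imwrite("pics/v3.png",m)
for P in ((582,-292,40),(476,-294,40),(399,-297,40),(530,-293,48)): print(proj("wrist",P))
```

```text
[ 530.65160846 -291.7900613   199.9299328 ] [ 1.79925074e+02 -1.13833578e-01 -1.78540209e+02] [-2.98958705e+01  2.16408946e+01  8.66494674e+01  4.99869495e-03
  7.18458341e+01 -1.21357150e+02]
[279.03616152 245.51559185]
[279.71589758 146.972162  ]
[278.74620974  72.05472469]
[279.28869632 200.47450114]
```

View pics/v3.png

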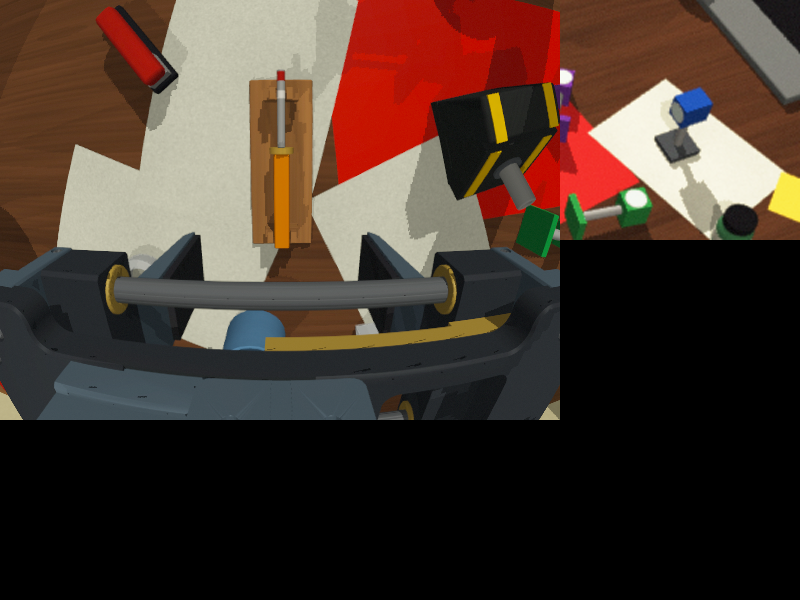

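The magnifier stands upright in the inset at (680,130). The large gauge runs from its tip at (281,71) to the collar at (282,150) and handle end at (282,248), parallel to the tool.

Run:
```python
from h import *
for p,z in (((281,71),40),((282,153),40),((282,155),48),((282,248),48),((282,248),40)): print(p,onz("wrist",p,z))
```

```text
(281, 71) [ 397.8 -294.8   40. ]
(282, 153) [ 482.1 -291.5   40. ]
(282, 155) [ 483.5 -291.5   48. ]
(282, 248) [ 581.7 -288.8   48. ]
(282, 248) [ 584.8 -288.7   40. ]
```

Request:
move_arm:
  motion:
    - [91,[0.09,0.06,-0.4],[0,0,0]]
    - [91,[0,0,-0.6],[0,0,0]]
    - [91,[0,0,-0.6],[0,0,0]]
    - [91,[0,0,-0.6],[0,0,0]]
    - [91,[0,0,-0.6],[0,0,0]]
    - [91,[0,0,-0.6],[0,0,0]]
    - [91,[0,0,-0.6],[0,0,0]]
    - [91,[0,0,-0.6],[0,0,0]]
    - [91,[0,0,-0.6],[0,0,0]]
    - [91,[0,0,-0.6],[0,0,0]]
    - [91,[0,0,-0.6],[0,0,0]]
    - [91,[0,0,-0.5],[0,0,0]]
    - [91,[0,0,-0.26],[0,0,0]]
    - [91,[0,0,0],[0,0,0]]

```text
time_s: 15.23
ee_pos: [533.0, -288.6, 20.0]
ee_rot: [179.9, -0.1, -178.3]
force: [0.1, 0.2, 0.5]
gripper_width: 90.8
gripper_force: 0.0
```

Request:
move_arm:
  motion:
    - [12,[0,0,0],[0,0,0]]
    - [12,[0,0,0],[0,0,0]]
    - [12,[0,0,0],[0,0,0]]
    - [12,[0,0,0],[0,0,0]]
    - [12,[0,0,0],[0,0,0]]
    - [12,[0,0,0],[0,0,0]]
    - [12,[0,0,0],[0,0,0]]
    - [12,[0,0,0],[0,0,0]]
    - [12,[0,0,0],[0,0,0]]
    - [12,[0,0,0],[0,0,0]]
    - [12,[0,0,0],[0,0,0]]
    - [12,[0,0,0],[0,0,0]]
  grip_force: 30

```text
time_s: 16.23
ee_pos: [533.9, -289.8, 21.3]
ee_rot: [180.0, 0.0, -178.3]
force: [-0.5, 0.5, 0.5]
gripper_width: 15.8
gripper_force: 30.0
```

Run:
```python
from h import *
s=state();print(s["ee_pos"],s["ee_rot"],s["gripper_width"],s["force"])
```

```text
[ 533.87162457 -289.77150582   21.34166929] [ 1.79997023e+02  9.21612855e-04 -1.78333261e+02] 15.819831467354588 [-0.51301245  0.46738883  0.54228062]
```

Request:
move_arm:
  motion:
    - [12,[0,0,0.3],[0,0,0]]
    - [12,[0,0,0.6],[0,0,0]]
    - [12,[0,0,0.9],[0,0,0]]
    - [12,[0,0,0.9],[0,0,0]]
    - [12,[0,0,0.9],[0,0,0]]
    - [12,[0,0,0.9],[0,0,0]]
    - [12,[0,0,0.9],[0,0,0]]
    - [12,[0,0,0.9],[0,0,0]]
    - [12,[0,0,0.9],[0,0,0]]
    - [12,[0,0,0.9],[0,0,0]]
    - [12,[0,0,0.26],[0,0,0]]
    - [12,[0,0,0],[0,0,0]]
  grip_force: 40

```text
time_s: 17.23
ee_pos: [534.7, -290.1, 232.7]
ee_rot: [-179.9, 0.2, -178.3]
force: [0.2, -0.6, -0.8]
gripper_width: 15.4
gripper_force: 40.0
```

Request:
move_arm:
  motion:
    - [12,[0.285,0.839,0],[0,0,0.305]]
    - [12,[0.285,0.839,0],[0,0,0.305]]
    - [12,[0.285,0.839,0],[0,0,0.305]]
    - [12,[0.285,0.839,0],[0,0,0.305]]
    - [12,[0.285,0.839,0],[0,0,0.305]]
    - [12,[0.285,0.839,0],[0,0,0.305]]
    - [12,[0.285,0.839,0],[0,0,0.305]]
    - [12,[0.285,0.839,0],[0,0,0.305]]
    - [12,[0.285,0.839,0],[0,0,0.305]]
    - [12,[0.285,0.839,0],[0,0,0.305]]
    - [12,[0.285,0.839,0],[0,0,0.305]]
    - [12,[0.285,0.839,0],[0,0,0.305]]
    - [12,[0.285,0.839,0],[0,0,0.305]]
    - [12,[0.285,0.839,0],[0,0,0.305]]
    - [12,[0.285,0.839,0],[0,0,0.305]]

```text
time_s: 18.48
ee_pos: [640.0, 25.9, 228.1]
ee_rot: [179.9, -0.2, -160.0]
force: [0.9, 0.4, -1.1]
gripper_width: 15.3
gripper_force: 40.0
```

Request:
move_arm:
  motion:
    - [12,[0,0,0],[0.342,-0.94,0]]
    - [12,[0,0,0],[0.342,-0.94,0]]
    - [12,[0,0,0],[0.342,-0.94,0]]
    - [12,[0,0,0],[0.342,-0.94,0]]
    - [12,[0,0,0],[0.342,-0.94,0]]
    - [12,[0,0,0],[0.342,-0.94,0]]
    - [12,[0,0,0],[0.342,-0.94,0]]
    - [12,[0,0,0],[0.342,-0.94,0]]
    - [12,[0,0,0],[0.342,-0.94,0]]
    - [12,[0,0,0],[0.342,-0.94,0]]
    - [12,[0,0,-0.6],[0,0,0]]
    - [12,[0,0,-0.6],[0,0,0]]
    - [12,[0,0,-0.6],[0,0,0]]
    - [12,[0,0,0],[0,0,0]]
    - [12,[0,0,0],[0,0,0]]

```text
time_s: 19.73
ee_pos: [642.6, 34.9, 194.4]
ee_rot: [-179.6, 38.3, -160.7]
force: [-0.1, -0.5, -0.9]
gripper_width: 15.7
gripper_force: 40.0
```

Run:
```python
from h import *
s=state();print(s["ee_pos"],s["ee_rot"],s["force"])
R=Ro.from_euler("xyz",s["ee_rot"],degrees=True).as_matrix();p=s["ee_pos"]
print("tip est",p+135.5*R[:,0]-19*R[:,2],R[:,0])
w=grab_frame("wrist"); cv2.imwrite("pics/w3raw.png",w)
sc=grab_frame("scene");tp=grab_frame("top"); cv2.imwrite("pics/s3raw.png",sc); cv2.imwrite("pics/t3raw.png",tp)
m=np.zeros((600,800,3),np.uint8)
m[:300,:400]=cv2.resize(sc[160:265,260:400],(400,300),interpolation=cv2.INTER_CUBIC)
m[:300,400:]=cv2.resize(tp[150:255,210:350],(400,300),interpolation=cv2.INTER_CUBIC)
m[300:,:400]=cv2.resize(w,(400,300),interpolation=cv2.INTER_AREA)
m[300:,400:]=cv2.resize(w[30:165,190:370],(400,300),interpolation=cv2.INTER_CUBIC)
cv2.imwrite("pics/v4.png",m)
```

```text
[642.55211705  34.85828306 194.39081493] [-179.56299388   38.32784867 -160.72106429] [-0.07028786 -0.54404201 -0.90973224]
tip est [531.04678995  -3.99078714 125.26367283] [-0.74048356 -0.25900807 -0.6201604 ]
```

View pics/v4.png

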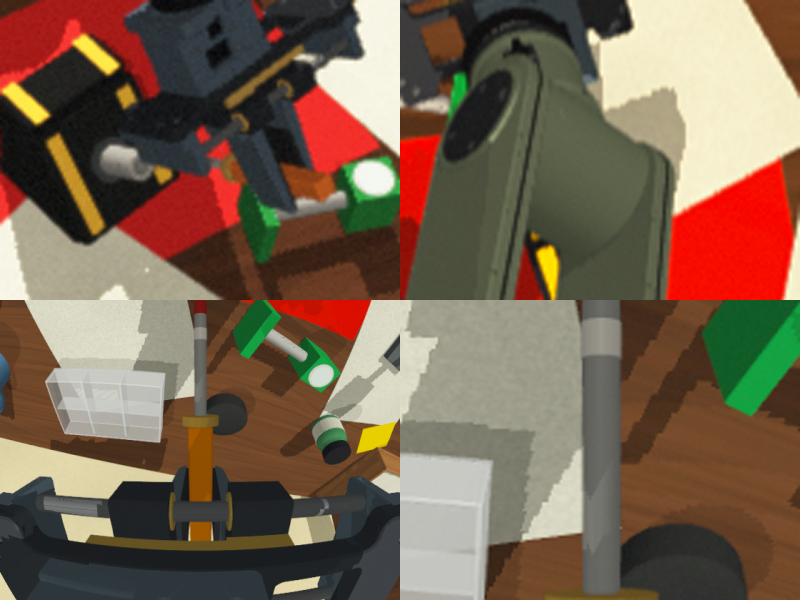

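The gauge is held straight, with its rod tip near the top edge of the wrist view at (200,303). The fingers hide the mouth in the scene view and the arm hides it in the top view. I'll shift up and sideways so the wrist camera sees the mouth without the rod in the way.

Request:
move_arm:
  motion:
    - [12,[0,0,0.6],[0,0,0]]
    - [12,[0,0,0.6],[0,0,0]]
    - [12,[0,0,0.6],[0,0,0]]
    - [12,[-0.7,0.04,0],[0,0,0]]
    - [12,[-0.7,0.04,0],[0,0,0]]
    - [12,[-0.7,0.04,0],[0,0,0]]
    - [12,[-0.7,0.04,0],[0,0,0]]
    - [12,[-0.7,0.04,0],[0,0,0]]
    - [12,[-0.7,0.04,0],[0,0,0]]
    - [12,[-0.7,0.04,0],[0,0,0]]
    - [12,[0,0,0],[0,0,0]]
    - [12,[0,0,0],[0,0,0]]
    - [12,[0,0,0],[0,0,0]]

```text
time_s: 20.97
ee_pos: [522.3, 41.3, 242.7]
ee_rot: [-179.4, 38.7, -160.7]
force: [0.4, -0.2, -1.2]
gripper_width: 15.9
gripper_force: 40.0
```

Run:
```python
from h import *
s=state();print(s["ee_pos"],s["ee_rot"],s["qvel"].round(1))
R=Ro.from_euler("xyz",s["ee_rot"],degrees=True).as_matrix();p=s["ee_pos"]
print("tip est",p+135.5*R[:,0]-19*R[:,2],R[:,0])
w=grab_frame("wrist"); cv2.imwrite("pics/w4raw.png",w)
print(proj("wrist",[511,-22,92]),"tip",proj("wrist",p+135.5*R[:,0]-19*R[:,2]),"collar",proj("wrist",p+55.5*R[:,0]-19*R[:,2]))
m=np.zeros((600,800,3),np.uint8)
m[:,:]=0; m[:420,:560]=w
u,v=proj("wrist",[511,-22,92]).round().astype(int); print(u,v)
x0=max(0,u-30);y0=max(0,v-30);c=w[y0:y0+60,x0:x0+60]; print(x0,y0)
m[:240,560:]=cv2.resize(c,(240,240),interpolation=cv2.INTER_CUBIC)
cv2.imwrite("pics/v5.png",m)
```

```text
[522.31801915  41.28574398 242.69591073] [-179.36642421   38.66214791 -160.66011984] [ 0.1  0.9 -0.4  0.   0.  -0.1]
tip est [411.21531608   2.51395595 172.88052687] [-0.73678084 -0.25859284 -0.62472693]
[214.46139361  77.24033553] tip [280.82960199   4.13233474] collar [280.79566548 168.73911022]
214 77
184 47
```

View pics/v5.png

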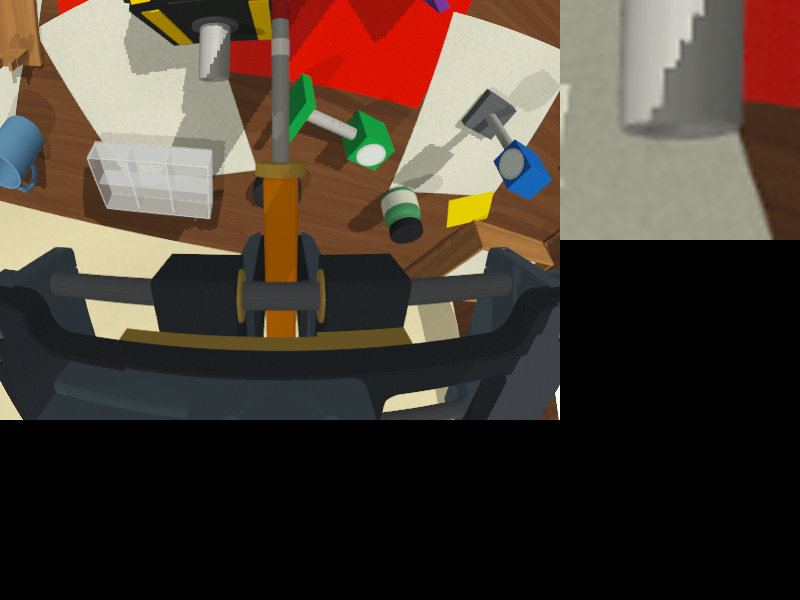

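The wrist view shows the sleeve hanging vertically in the image, with its mouth centred at about (214.3,78.7) against a predicted (214.5,77.2), parallel to the rod at column 281.

Run:
```python
from h import *
m=onz("wrist",(214.3,78.5),92); print("mouth",m)
for ps in (17,19,20,21,23):
    a=np.array([.766*np.cos(np.radians(ps)),.766*np.sin(np.radians(ps)),.643]); print(ps,proj("wrist",m),proj("wrist",m-40*a))
s=state(); R=Ro.from_euler("xyz",s["ee_rot"],degrees=True)
w=cv2.imread("pics/w4raw.png")
for y in (30,40,50,60,70): # sleeve edges
    g=w[y,190:240].astype(int); print(y,"".join("S" if abs(p[0]-p[2])<14 and 80<p.sum()/3<225 else "." for p in g))
```

```text
mouth [512.3 -21.9  92. ]
17 [214.26158631  78.54129411] [216.53411127  33.72624051]
19 [214.26158631  78.54129411] [215.28904428  33.79189694]
20 [214.26158631  78.54129411] [214.66886289  33.83995671]
21 [214.26158631  78.54129411] [214.0505481   33.89813527]
23 [214.26158631  78.54129411] [212.82040664  34.04471616]
30 ..........SSSSSSSSSSSSSSSSSSSSSSSSSSSSSS..........
40 .........SSSSSSSSSSSSSSSSSSSSSSSSSSSSSSS..........
50 .........SSSSSSSSSSSSSSSSSSSSSSSSSSSSSS...........
60 .........SSSSSSSSSSSSSSSSSSSSSSSSSSSSSS...........
70 .........SSSSSSSSSSSSSSSSSSSSSSSSSSSSSS...........
```

```bash
cat >> h.py <<'E'
M=np.array([512,-22,92.]); PS=19.5
def goal(out,M=M,ps=PS):
    c,s=np.cos(np.radians(ps)),np.sin(np.radians(ps))
    x=-np.array([.766*c,.766*s,.643]); z=np.array([.643*c,.643*s,-.766]); y=np.cross(z,x)
    return M-(80+out)*x-55.7*x+19*z, Ro.from_matrix(np.c_[x,y,z])
def delta(out):
    s=state(); p,R=goal(out); c=Ro.from_euler("xyz",s["ee_rot"],degrees=True)
    print("d units",((p-s["ee_pos"])/25).round(3),"turn units",((R*c.inv()).as_rotvec(degrees=True)/4).round(3), "F",s["force"].round(1),s["ee_pos"].round(1))
E
python3 -c "
from h import *
delta(25);print(goal(25)[0],goal(-80)[0])"
```

```text
d units [ 4.685 -0.726 -2.466] turn units [ 0.226 -0.286  0.138] F [-0.1 -0.7 -0.8] [522.4  41.3 242.4]
[639.55183661  23.1684743  180.7761    ] [563.73518148  -3.67961138 113.2611    ]
```

Request:
move_arm:
  motion:
    - [12,[0.586,-0.09,0],[0.028,-0.036,0.017]]
    - [12,[0.586,-0.09,0],[0.028,-0.036,0.017]]
    - [12,[0.586,-0.09,0],[0.028,-0.036,0.017]]
    - [12,[0.586,-0.09,0],[0.028,-0.036,0.017]]
    - [12,[0.586,-0.09,0],[0.028,-0.036,0.017]]
    - [12,[0.586,-0.09,0],[0.028,-0.036,0.017]]
    - [12,[0.586,-0.09,0],[0.028,-0.036,0.017]]
    - [12,[0.586,-0.09,0],[0.028,-0.036,0.017]]
    - [12,[0,0,-0.41],[0,0,0]]
    - [12,[0,0,-0.41],[0,0,0]]
    - [12,[0,0,-0.41],[0,0,0]]
    - [12,[0,0,-0.41],[0,0,0]]
    - [12,[0,0,-0.41],[0,0,0]]
    - [12,[0,0,-0.41],[0,0,0]]
    - [12,[0,0,0],[0,0,0]]
    - [12,[0,0,0],[0,0,0]]

```text
time_s: 22.35
ee_pos: [641.4, 34.0, 191.3]
ee_rot: [-179.5, 38.4, -161.1]
force: [-0.3, 0.1, -0.3]
gripper_width: 15.7
gripper_force: 40.0
```

```bash
python3 -c "
from h import *
delta(10)"
```

```text
d units [-0.505 -0.587 -0.805] turn units [ 0.235 -0.353  0.242] F [-0.3  0.1 -0.3] [641.4  34.  191.3]
```

```bash
python3 -c "
from h import *
s=state();print(s['qpos'].round(2),s['qvel'].round(2),s['effort'].round(1))"
```

```text
[  -5.4    11.82  114.11   39.36   22.87 -146.51] [-0.52 -0.67 -1.09  0.01  0.   -0.  ] [  0.2 -33.5 -21.8   0.9  -1.5  -0. ]
```

```bash
cat > k.py <<'E'
from h import *
from scipy.optimize import least_squares
rx=lambda a,d:Ro.from_euler(a,d,degrees=True)
LO=np.array([-177.97,-48.28,12.27,-77.06,2.81,-146.56]);HI=np.array([177.97,115.42,149.76,257.06,150.46,146.56])
def fk(q,k,s4=1):
    h,a,L2,e,L3,Lt=k
    b=rx("z",q[0]); A=b*rx("y",q[1]); F=A*rx("y",q[2]); W=F*rx("z",s4*q[3])*rx("y",q[4])
    p=b.apply([a,0,h])+A.apply([0,0,L2])+F.apply([e,0,L3])+W.apply([0,0,Lt])
    return p,W*rx("z",q[5]+90)
S=[([76.088,18.346,89.70,0,72.04,-1.145],(126.95,560.35,213.2),(-179.91,0,167.23)),
([33.96,18.84,88.94,-.19,72.17,34.43],(475.86,333.09,213.35),(179.86,.13,89.59)),
([51.92,44.51,68.70,-23.72,99.54,54.71],(476.69,411.13,118.26),(-179.76,40.14,90.28)),
([-29.9,21.64,86.65,0,71.85,-121.36],(530.65,-291.79,199.93),(179.93,-.11,-178.54))]
st=state(); S.append((st["qpos"],st["ee_pos"],st["ee_rot"]))
f=lambda k:np.concatenate([fk(q,k)[0]-p for q,p,_ in S])
K=least_squares(f,[300,0,300,0,300,200],x_scale=100).x
def ik(p,R,q0):
    g=lambda q:(lambda P,Q:np.r_[(P-p)/10,(Q*R.inv()).as_rotvec(degrees=True)/2])(*fk(q,K))
    r=least_squares(g,np.clip(q0,LO+.5,HI-.5),bounds=(LO,HI)); return r.x,np.abs(r.fun).max()
E
python3 - <<'E'
from k import *
print(K.round(1),f(K).round(1))
for q,p,r in S: print((fk(q,K)[1]*rx("xyz",r).inv()).as_rotvec(degrees=True).round(1))
for rho in range(-90,91,15):
    o=[]
    for out in (25,-80):
        p,R=goal(out); x=R.as_matrix()[:,0]; Q=Ro.from_rotvec(x*np.radians(rho))
        c=p-19*R.as_matrix()[:,2]; R2=Q*R; p2=c+19*R2.as_matrix()[:,2]
        q,e=ik(p2,R2,[-2,20,110,20,30,-110]); o+= [q.round(0),round(e,2)]
    print(rho,*o)
E
```

```text
[134.7  10.4 582.1  20.3 407.8 328.7] [ 11.2  -2.7  -0.3   6.4  -9.5  -0.3   7.2  -4.9   0.9  -6.2  -9.8  -0.1
  -1.4 -13.1  -0.2]
[0. 0. 0.]
[ 0. -0. -0.]
[ 0.  0. -0.]
[0. 0. 0.]
[-0.  0.  0.]
-90 [ -18.   61.   55.   69.  129. -147.] 7.53 [ -21.   60.   64.   60.  127. -147.] 12.73
-75 [ -19.   50.   65.   59.  114. -147.] 9.56 [ -22.   47.   77.   51.  108. -147.] 13.93
-60 [ -19.   39.   77.   52.   96. -147.] 9.54 [ -20.   36.   88.   45.   90. -147.] 12.77
-45 [ -16.   29.   87.   46.   78. -147.] 7.92 [ -17.   26.   98.   41.   71. -147.] 10.38
-30 [ -13.   21.   97.   42.   59. -147.] 5.57 [ -14.   18.  108.   38.   53. -147.] 7.61
-15 [  -9.   16.  106.   40.   41. -147.] 3.09 [ -10.   13.  117.   37.   34. -147.] 5.0
0 [  -5.   12.  115.   40.   22. -147.] 0.73 [  -5.   11.  125.   39.   15. -147.] 2.68
15 [  4.  11. 119. -34.   9. -68.] 0.0 [  1.  11. 130. -77.   3. -27.] 1.73
30 [ 14.  14. 119. -77.  27. -18.] 0.61 [ 13.  12. 127. -77.  25. -17.] 3.61
45 [ 23.  19. 115. -77.  48. -11.] 1.66 [ 24.  19. 125. -77.  48.  -4.] 3.83
60 [ 28.  27. 111. -77.  66.  -4.] 1.64 [ 31.  29. 122. -77.  66.   9.] 3.18
75 [ 31.  35. 107. -77.  82.   2.] 1.77 [ 33.  39. 120. -77.  81.  18.] 2.22
90 [ 31.  44. 102. -77.  96.   7.] 1.35 [ 32.  48. 116. -77.  94.  24.] 0.23
```

```bash
python3 - <<'E'
s=open('k.py').read()
s=s.replace("h,a,L2,e,L3,Lt=k","h,a,L2,e,L3,Lt,d=k").replace("b.apply([a,0,h])","b.apply([a,d,h])").replace("300,200]","300,200,0]")
open('k.py','w').write(s)
E
python3 - <<'E'
from k import *
print(K.round(1),f(K).round(1))
for flip in (0,1):
  for rho in range(-90,91,15):
    for q40 in (-40,40,120,230):
      o=[];ee=0
      for out in (25,-80):
        p,R=goal(out); x=R.as_matrix()[:,0]; Q=Ro.from_rotvec(x*np.radians(rho))
        c=p-19*R.as_matrix()[:,2]; R2=Q*R; p2=c+19*R2.as_matrix()[:,2]
        if flip: R2=R2*rx("z",180)
        q,e=ik(p2,R2,[-2,20,110,q40,30,60 if flip else -60]); o+= [q.round(0)]; ee=max(e,ee)
      if ee<.05: print(flip,rho,q40,*o)
E
```

```text
[1.403e+02 1.000e-01 5.917e+02 2.520e+01 4.169e+02 3.356e+02 1.150e+01] [-0.   0.   0.   0.   0.   0.  -0.   0.  -0.  -0.1 -0.  -0.   0.   0.
  0. ]
1 -90 -40 [-22.  55.  76.  61. 120.   2.] [-26.  56.  86.  51. 116. -11.]
1 -90 40 [-22.  55.  76.  61. 120.   2.] [-26.  56.  86.  51. 116. -11.]
1 -90 120 [-22.  55.  76.  61. 120.   2.] [-26.  56.  86.  51. 116. -11.]
1 -75 -40 [-24.  47.  83.  59. 107.   1.] [-28.  48.  93.  52. 103. -11.]
1 -75 40 [-24.  47.  83.  59. 107.   1.] [-28.  48.  93.  52. 103. -11.]
1 -75 120 [-24.  47.  83.  59. 107.   1.] [-28.  48.  93.  52. 103. -11.]
1 -60 -40 [-25.  39.  90.  58.  93.   1.] [-30.  40. 101.  54.  89. -11.]
1 -60 40 [-25.  39.  90.  58.  93.   1.] [-30.  40. 101.  54.  89. -11.]
1 -60 120 [-25.  39.  90.  58.  93.   1.] [-30.  40. 101.  54.  89. -11.]
1 -45 -40 [-24.  31.  98.  58.  78.   2.] [-30.  32. 109.  57.  74. -11.]
1 -45 40 [-24.  31.  98.  58.  78.   2.] [-30.  32. 109.  57.  74. -11.]
1 -45 120 [-24.  31.  98.  58.  78.   2.] [-30.  32. 109.  57.  74. -11.]
1 -30 -40 [-21.  24. 105.  58.  61.   4.] [-28.  25. 116.  62.  58. -12.]
1 -30 40 [-21.  24. 105.  58.  61.   4.] [-28.  25. 116.  62.  58. -12.]
1 -30 120 [-21.  24. 105.  58.  61.   4.] [-28.  25. 116.  62.  58. -12.]
1 -15 -40 [-16.  17. 111.  57.  43.   8.] [-22.  18. 124.  69.  41. -13.]
1 -15 40 [-16.  17. 111.  57.  43.   8.] [-22.  18. 124.  69.  41. -13.]
1 -15 120 [-16.  17. 111.  57.  43.   8.] [-22.  18. 124.  69.  41. -13.]
1 0 -40 [ -8.  13. 116.  51.  22.  20.] [-14.  13. 129.  84.  21. -20.]
1 0 40 [ -8.  13. 116.  51.  22.  20.] [-14.  13. 129.  84.  21. -20.]
1 0 120 [ -8.  13. 116.  51.  22.  20.] [-14.  13. 129.  84.  21. -20.]
1 15 40 [  3.  11. 119. -28.   8. 105.] [  -1.   12.  133.  189.    8. -115.]
1 15 120 [  3.  11. 119. -28.   8. 105.] [  -1.   12.  133.  189.    8. -115.]
```

Joint 6 is at its limit with this grasp. The fitted kinematics show a half-turned grasp reaches the sleeve easily, so I'll put the gauge back in its rest and regrip it flipped.

Run:
```python
from h import *
s=state();c=Ro.from_euler("xyz",s["ee_rot"],degrees=True)
T=Ro.from_euler("xyz",[180,0,-178.3],degrees=True)
print((T*c.inv()).as_rotvec(degrees=True)/4,(np.array([534,-290,230])-s["ee_pos"])/25)
```

```text
[-1.58915621  9.49450202 -4.08603482] [ -4.29422647 -12.96043221   1.54972702]
```

Request:
move_arm:
  motion:
    - [12,[0.3,0,0.52],[0,0,0]]
    - [12,[0.3,0,0.52],[0,0,0]]
    - [12,[0,0,0.52],[0,0,0]]
    - [12,[0,0,0],[-0.132,0.791,-0.341]]
    - [12,[0,0,0],[-0.132,0.791,-0.341]]
    - [12,[0,0,0],[-0.132,0.791,-0.341]]
    - [12,[0,0,0],[-0.132,0.791,-0.341]]
    - [12,[0,0,0],[-0.132,0.791,-0.341]]
    - [12,[0,0,0],[-0.132,0.791,-0.341]]
    - [12,[0,0,0],[-0.132,0.791,-0.341]]
    - [12,[0,0,0],[-0.132,0.791,-0.341]]
    - [12,[0,0,0],[-0.132,0.791,-0.341]]
    - [12,[0,0,0],[-0.132,0.791,-0.341]]
    - [12,[0,0,0],[-0.132,0.791,-0.341]]
    - [12,[0,0,0],[-0.132,0.791,-0.341]]

```text
time_s: 23.6
ee_pos: [657.2, 33.7, 231.9]
ee_rot: [-180.0, 0.1, -178.4]
force: [-1.0, -0.4, -1.4]
gripper_width: 15.8
gripper_force: 40.0
```

Request:
move_arm:
  motion:
    - [12,[-0.35,-0.926,0],[0,0,0]]
    - [12,[-0.35,-0.926,0],[0,0,0]]
    - [12,[-0.35,-0.926,0],[0,0,0]]
    - [12,[-0.35,-0.926,0],[0,0,0]]
    - [12,[-0.35,-0.926,0],[0,0,0]]
    - [12,[-0.35,-0.926,0],[0,0,0]]
    - [12,[-0.35,-0.926,0],[0,0,0]]
    - [12,[-0.35,-0.926,0],[0,0,0]]
    - [12,[-0.35,-0.926,0],[0,0,0]]
    - [12,[-0.35,-0.926,0],[0,0,0]]
    - [12,[-0.35,-0.926,0],[0,0,0]]
    - [12,[-0.35,-0.926,0],[0,0,0]]
    - [12,[-0.35,-0.926,0],[0,0,0]]
    - [12,[-0.35,-0.926,0],[0,0,0]]
    - [12,[0,0,0],[0,0,0]]
    - [12,[0,0,0],[0,0,0]]

```text
time_s: 24.93
ee_pos: [534.1, -291.6, 231.4]
ee_rot: [-180.0, 0.2, -178.5]
force: [0.1, -0.1, -1.2]
gripper_width: 15.7
gripper_force: 40.0
```

Run:
```python
from h import *
s=state();c=Ro.from_euler("xyz",s["ee_rot"],degrees=True)
T=Ro.from_euler("xyz",[180,0,-178.3],degrees=True)
print((T*c.inv()).as_rotvec(degrees=True)/4,(np.array([533.9,-289.8,21.8])-s["ee_pos"])/25,s["ee_rot"])
```

```text
[0.00878038 0.04053723 0.04845763] [-7.33881390e-03  7.29601894e-02 -8.38263074e+00] [-1.79960356e+02  1.61102828e-01 -1.78493775e+02]
```

Request:
move_arm:
  motion:
    - [12,[0,0.06,-0.8],[0.01,0.04,0.05]]
    - [12,[0,0,-0.9],[0,0,0]]
    - [12,[0,0,-0.9],[0,0,0]]
    - [12,[0,0,-0.9],[0,0,0]]
    - [12,[0,0,-0.9],[0,0,0]]
    - [12,[0,0,-0.9],[0,0,0]]
    - [12,[0,0,-0.9],[0,0,0]]
    - [12,[0,0,-0.7],[0,0,0]]
    - [12,[0,0,-0.5],[0,0,0]]
    - [12,[0,0,-0.3],[0,0,0]]
    - [12,[0,0,-0.2],[0,0,0]]
    - [12,[0,0,-0.2],[0,0,0]]
    - [12,[0,0,-0.15],[0,0,0]]
    - [12,[0,0,-0.1],[0,0,0]]
    - [12,[0,0,0],[0,0,0]]

```text
time_s: 26.18
ee_pos: [535.1, -289.3, 22.7]
ee_rot: [-180.0, 0.0, -178.1]
force: [0.4, 0.2, 1.7]
gripper_width: 15.5
gripper_force: 40.0
```

Request:
move_arm:
  motion:
    - [30,[0,0,-0.02],[0,0,0]]
    - [91,[0,0,0],[0,0,0]]
    - [91,[0,0,0],[0,0,0]]
    - [91,[0,0,0],[0,0,0]]
    - [91,[0,0,0],[0,0,0]]
    - [91,[0,0,0],[0,0,0]]
    - [91,[0,0,0],[0,0,0]]
    - [91,[0,0,0],[0,0,0]]
    - [91,[0,0,0],[0,0,0]]
    - [91,[0,0,0.8],[0,0,0]]
    - [91,[0,0,0.8],[0,0,0]]
    - [91,[0,0,0.8],[0,0,0]]
    - [91,[0,0,0.8],[0,0,0]]

```text
time_s: 27.27
ee_pos: [534.0, -288.9, 102.4]
ee_rot: [180.0, -0.1, -178.1]
force: [-0.4, 0.6, -0.5]
gripper_width: 91.0
gripper_force: 0.0
```

Request:
move_arm:
  motion:
    - [91,[0,0,0],[0,0,-1]]
    - [91,[0,0,0],[0,0,-1]]
    - [91,[0,0,0],[0,0,-1]]
    - [91,[0,0,0],[0,0,-1]]
    - [91,[0,0,0],[0,0,-1]]
    - [91,[0,0,0],[0,0,-1]]
    - [91,[0,0,0],[0,0,-1]]
    - [91,[0,0,0],[0,0,-1]]
    - [91,[0,0,0],[0,0,-1]]
    - [91,[0,0,0],[0,0,-1]]
    - [91,[0,0,0],[0,0,-1]]
    - [91,[0,0,0],[0,0,-1]]
    - [91,[0,0,0],[0,0,-1]]
    - [91,[0,0,0],[0,0,-1]]
    - [91,[0,0,0],[0,0,-1]]
    - [91,[0,0,0],[0,0,-1]]
    - [91,[0,0,0],[0,0,-1]]
    - [91,[0,0,0],[0,0,-1]]
    - [91,[0,0,0],[0,0,-1]]
    - [91,[0,0,0],[0,0,-1]]

```text
time_s: 28.93
ee_pos: [534.1, -289.0, 101.6]
ee_rot: [180.0, -0.1, 101.7]
force: [0.2, 0.2, -1.0]
gripper_width: 90.8
gripper_force: 0.0
```

Request:
move_arm:
  motion:
    - [91,[0,0,0],[0,0,-1]]
    - [91,[0,0,0],[0,0,-1]]
    - [91,[0,0,0],[0,0,-1]]
    - [91,[0,0,0],[0,0,-1]]
    - [91,[0,0,0],[0,0,-1]]
    - [91,[0,0,0],[0,0,-1]]
    - [91,[0,0,0],[0,0,-1]]
    - [91,[0,0,0],[0,0,-1]]
    - [91,[0,0,0],[0,0,-1]]
    - [91,[0,0,0],[0,0,-1]]
    - [91,[0,0,0],[0,0,-1]]
    - [91,[0,0,0],[0,0,-1]]
    - [91,[0,0,0],[0,0,-1]]
    - [91,[0,0,0],[0,0,-1]]
    - [91,[0,0,0],[0,0,-1]]
    - [91,[0,0,0],[0,0,-1]]
    - [91,[0,0,0],[0,0,-1]]
    - [91,[0,0,0],[0,0,-1]]
    - [91,[0,0,0],[0,0,-1]]
    - [91,[0,0,0],[0,0,-1]]

```text
time_s: 30.6
ee_pos: [534.1, -289.0, 101.5]
ee_rot: [180.0, -0.1, 21.7]
force: [-0.9, -0.2, -0.8]
gripper_width: 90.9
gripper_force: 0.0
```

Request:
move_arm:
  motion:
    - [91,[0,0,0],[0,0,-1]]
    - [91,[0,0,0],[0,0,-1]]
    - [91,[0,0,0],[0,0,-1]]
    - [91,[0,0,0],[0,0,-1]]
    - [91,[0,0,0],[0,0,-1]]
    - [91,[0,0,0],[0,0,0]]
    - [91,[0,0,0],[0,0,0]]

```text
time_s: 31.18
ee_pos: [534.1, -289.0, 101.5]
ee_rot: [180.0, -0.1, 1.9]
force: [-0.1, -0.5, -0.4]
gripper_width: 90.9
gripper_force: 0.0
```

Run:
```python
from h import *
s=state(); print(s["ee_pos"],s["ee_rot"],s["qpos"])
w=grab_frame("wrist"); cv2.imwrite("pics/w6raw.png",w)
# orange handle in wrist view
hsv=cv2.cvtColor(w,cv2.COLOR_BGR2HSV); m=((hsv[...,0]>9)&(hsv[...,0]<17)&(hsv[...,1]>200)&(hsv[...,2]>120)).astype(np.uint8)
n,l,st,c=cv2.connectedComponentsWithStats(m)
for i in np.argsort(-st[1:,4])[:4]+1: print(st[i],c[i])
for P in ((478,-291.5,40),(472,-291.5,48),(584,-288.5,48),(398,-294,40)): print(proj("wrist",P))
```

```text
[ 534.09083883 -289.02069291  101.54995911] [ 1.79986384e+02 -8.63381745e-02  1.94918366e+00] [-2.95233965e+01  2.61507532e+01  9.45070996e+01  3.89328323e-02
  5.92614071e+01  5.85075542e+01]
[270 165  23 117 401] [282.17705736 208.79551122]
[271 254   2  28  40] [271.3   268.225]
[280.93618998 293.76177982]
[280.71451703 305.09098612]
[281.73843387 162.27483331]
[280.74173522 367.09398267]
```

Request:
move_arm:
  motion:
    - [91,[0,0,-0.6],[0,0,0]]
    - [91,[0,0,-0.6],[0,0,0]]
    - [91,[0,0,-0.6],[0,0,0]]
    - [91,[0,0,-0.6],[0,0,0]]
    - [91,[0,0,-0.5],[0,0,0]]
    - [91,[0,0,-0.3],[0,0,0]]
    - [91,[0,0,0],[0,0,0]]

```text
time_s: 31.82
ee_pos: [533.1, -288.5, 19.9]
ee_rot: [-179.9, 0.1, 1.9]
force: [-0.7, -0.5, -0.0]
gripper_width: 91.4
gripper_force: 0.0
```

Request:
move_arm:
  motion:
    - [12,[0,0,0],[0,0,0]]
    - [12,[0,0,0],[0,0,0]]
    - [12,[0,0,0],[0,0,0]]
    - [12,[0,0,0],[0,0,0]]
    - [12,[0,0,0],[0,0,0]]
    - [12,[0,0,0],[0,0,0]]
    - [12,[0,0,0],[0,0,0]]
    - [12,[0,0,0],[0,0,0]]
    - [12,[0,0,0],[0,0,0]]
    - [12,[0,0,0],[0,0,0]]
    - [12,[0,0,0],[0,0,0]]
  grip_force: 40

```text
time_s: 32.73
ee_pos: [534.2, -289.1, 21.6]
ee_rot: [180.0, -0.1, 1.8]
force: [-0.3, -0.3, -0.1]
gripper_width: 20.4
gripper_force: 0.0
```

Request:
move_arm:
  motion:
    - [12,[0,0,0.3],[0,0,0]]
    - [12,[0,0,0.6],[0,0,0]]
    - [12,[0,0,0.9],[0,0,0]]
    - [12,[0,0,0.9],[0,0,0]]
    - [12,[0,0,0.9],[0,0,0]]
    - [12,[0,0,0.9],[0,0,0]]
    - [12,[0,0,0.9],[0,0,0]]
    - [12,[0,0,0.9],[0,0,0]]
    - [12,[0,0,0.9],[0,0,0]]
    - [12,[0,0,0.9],[0,0,0]]
    - [12,[0,0,0.26],[0,0,0]]
    - [12,[0,0,0],[0,0,0]]

```text
time_s: 33.73
ee_pos: [535.0, -289.4, 232.9]
ee_rot: [179.9, -0.3, 1.8]
force: [0.8, -0.8, -2.3]
gripper_width: 16.1
gripper_force: 40.0
```

```bash
cat >> k.py <<'E'
G=56.5; RHO=-20.
def pose(collar,g,rho):
    "TCP pose with gauge origin at collar, axis g, tool rolled rho about g from upright"
    g=np.array(g)/np.linalg.norm(g); y0=np.cross([0,0,1],g); y0/=np.linalg.norm(y0); z0=np.cross(-g,-y0) ; 
    # flipped: tool x=-g ; tool z downward
    z=np.array([0,0,-1.])-g*(-g[2]); z/=np.linalg.norm(z); x=-g; y=np.cross(z,x)
    R=Ro.from_rotvec(g*np.radians(rho))*Ro.from_matrix(np.c_[x,y,z]); m=R.as_matrix()
    return np.array(collar)+G*m[:,0]+19*m[:,2],R
def sleeve(out,rho=RHO):
    g=-np.array([.766*np.cos(np.radians(PS)),.766*np.sin(np.radians(PS)),.643])
    return pose(M-(80+out)*g,g,rho)
def d2(p,R):
    s=state(); c=Ro.from_euler("xyz",s["ee_rot"],degrees=True)
    print("d",((p-s["ee_pos"])/25).round(3),"turn",((R*c.inv()).as_rotvec(degrees=True)/4).round(3),"F",s["force"].round(1),"at",s["ee_pos"].round(1),s["ee_rot"].round(1),"q6",s["qpos"].round(0))
E
python3 - <<'E'
from k import *
q=state()["qpos"]
for o in (60,30,0,-40,-80):
    p,R=sleeve(o); q,e=ik(p,R,q); print(o,p.round(1),q.round(1),round(e,3))
d2(*sleeve(30))
E
```

```text
60 [662.5  38.2 204.7] [-16.4  19.3 104.5  55.3  50.2  11.9] 0.0
30 [640.9  30.5 185.4] [-17.9  19.  108.3  57.5  49.2   7.1] 0.0
0 [619.2  22.9 166.1] [-19.5  19.  112.   59.7  48.4   2.1] 0.0
-40 [590.3  12.6 140.4] [-21.9  19.2 116.7  62.8  47.5  -4.9] 0.0
-80 [561.4   2.4 114.7] [-24.5  19.9 121.2  65.9  46.8 -12.3] 0.0
d [ 4.235 12.799 -1.901] turn [ 6.605 -8.816  5.966] F [ 0.8 -0.8 -2.3] at [ 535.  -289.4  232.9] [179.9  -0.3   1.8] q6 [-30.  21.  84.   0.  76.  59.]
```

Run:
```python
from k import *
s=state(); p=s["ee_pos"]; R=rx("xyz",s["ee_rot"]).as_matrix()
tip=p-(G+80)*R[:,0]-19*R[:,2]; col=p-G*R[:,0]-19*R[:,2]; end=p+(106-G)*R[:,0]-19*R[:,2]
print("tip pred",tip)
for n in ("scene","top"):
    f=grab_frame(n); cv2.imwrite(f"pics/{n}7.png",f); h=cv2.cvtColor(f,cv2.COLOR_BGR2HSV).astype(int)
    red=((h[...,0]<5)|(h[...,0]>175))&(h[...,1]>150); ora=(h[...,0]>7)&(h[...,0]<18)&(h[...,1]>200)&(h[...,2]>100)
    for nm,m,P in (("red",red,tip),("ora",ora,(col+end)/2)):
        u=proj(n,P); k=25 if nm=="red" else 45; x0,y0=int(u[0])-k,int(u[1])-k
        N,l,st,c=cv2.connectedComponentsWithStats(m[y0:y0+2*k,x0:x0+2*k].astype(np.uint8))
        print(n,nm,"pred",u.round(1),[( (st[i][:4]+[x0,y0,0,0]).tolist(),int(st[i][4]),(c[i]+[x0,y0]).round(1).tolist()) for i in range(1,N) if st[i][4]>3])
    print("col",proj(n,col),"end",proj(n,end))
```

```text
tip pred [ 398.47050401 -293.79253345  251.13983945]
scene red pred [173.6 175. ] [([149, 183, 2, 3], 5, [149.4, 183.8])]
scene ora pred [193.7 222.7] [([188, 209, 3, 4], 6, [188.8, 210.8]), ([191, 216, 16, 30], 192, [198.2, 231.4])]
col [185.34837246 202.9025049 ] end [202.42803678 243.536168  ]
top red pred [392.6 243.4] []
top ora pred [388.7 180.7] [([389, 193, 4, 3], 8, [390.9, 193.6])]
col [390.24537736 205.42941595] end [387.15414186 156.32894298]
```

The fingers had not quite closed when the lift began, so the handle's seat in the pads is unsure. I'll reseat it in the rest and regrip properly.

Request:
move_arm:
  motion:
    - [12,[0,0,-0.8],[0,0,0]]
    - [12,[0,0,-0.9],[0,0,0]]
    - [12,[0,0,-0.9],[0,0,0]]
    - [12,[0,0,-0.9],[0,0,0]]
    - [12,[0,0,-0.9],[0,0,0]]
    - [12,[0,0,-0.9],[0,0,0]]
    - [12,[0,0,-0.9],[0,0,0]]
    - [12,[0,0,-0.8],[0,0,0]]
    - [12,[0,0,-0.6],[0,0,0]]
    - [12,[0,0,-0.3],[0,0,0]]
    - [12,[0,0,-0.2],[0,0,0]]
    - [12,[0,0,0],[0,0,0]]

```text
time_s: 34.83
ee_pos: [532.9, -289.3, 26.9]
ee_rot: [180.0, 0.1, 1.9]
force: [-0.2, -3.0, 1.0]
gripper_width: 15.7
gripper_force: 40.0
```

Request:
move_arm:
  motion:
    - [12,[0,0,-0.06],[0,0,0]]
    - [12,[0,0,-0.06],[0,0,0]]
    - [12,[0,0,0],[0,0,0]]
  grip_force: 15

```text
time_s: 35.08
ee_pos: [533.5, -289.3, 24.4]
ee_rot: [180.0, -0.0, 1.9]
force: [-2.0, -3.6, -0.9]
gripper_width: 16.3
gripper_force: 15.0
```

Request:
move_arm:
  motion:
    - [32,[0,0,0],[0,0,0]]
    - [32,[0,0,0],[0,0,0]]
    - [32,[0,0,0],[0,0,0]]
    - [32,[0,0,-0.06],[0,0,0]]
    - [32,[0,0,-0.06],[0,0,0]]
    - [12,[0,0,0],[0,0,0]]
    - [12,[0,0,0],[0,0,0]]
    - [12,[0,0,0],[0,0,0]]
    - [12,[0,0,0],[0,0,0]]
    - [12,[0,0,0],[0,0,0]]
    - [12,[0,0,0],[0,0,0]]
  grip_force: 40

```text
time_s: 36.0
ee_pos: [534.3, -289.3, 22.1]
ee_rot: [180.0, -0.1, 1.8]
force: [0.0, -1.1, -1.0]
gripper_width: 15.7
gripper_force: 40.0
```

Run:
```python
from k import *
s=state();print(s["ee_pos"],s["ee_rot"],s["gripper_width"],s["gripper_force"],s["force"])
w=grab_frame("wrist")
sc=grab_frame("scene"); tp=grab_frame("top")
m=np.zeros((420,800,3),np.uint8)
m[:,:560]=w; m[:210,560:]=cv2.resize(sc[205:310,150:270],(240,210),interpolation=cv2.INTER_CUBIC)
m[210:,560:]=cv2.resize(tp[160:265,310:430],(240,210),interpolation=cv2.INTER_CUBIC)
cv2.imwrite("pics/v8.png",m)
```

```text
[ 534.30080758 -289.27741322   22.12193056] [ 1.79958848e+02 -1.10568595e-01  1.84942109e+00] 15.725733153522874 39.99987602233887 [ 0.04799221 -1.13651944 -0.99576077]
```

View pics/v8.png

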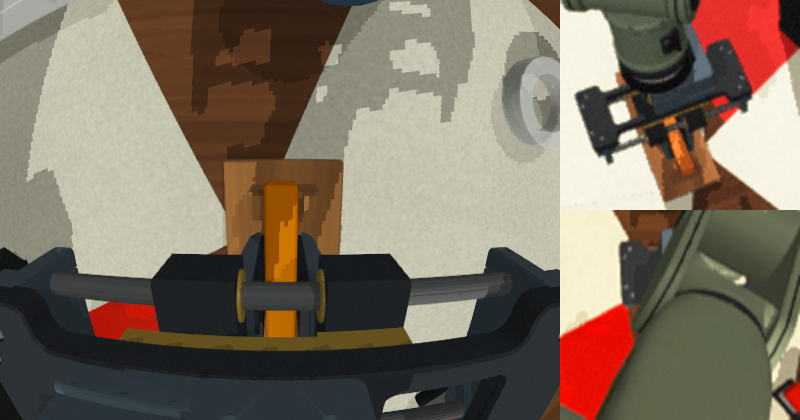

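The handle sits straight in the rest, its end at (281,182), and is firmly gripped. I'll lift it, which I can measure against on the way.

```bash
python3 -c "
from k import *
print(onz('wrist',(281,182),48),state()['ee_pos'])"
```

```text
[ 583.4 -288.1   48. ] [ 534.26822018 -289.26181015   22.12796488]
```

Request:
move_arm:
  motion:
    - [12,[0,0,0.3],[0,0,0]]
    - [12,[0,0,0.6],[0,0,0]]
    - [12,[0,0,0.9],[0,0,0]]
    - [12,[0,0,0.9],[0,0,0]]
    - [12,[0,0,0.9],[0,0,0]]
    - [12,[0,0,0.9],[0,0,0]]
    - [12,[0,0,0.9],[0,0,0]]
    - [12,[0,0,0.9],[0,0,0]]
    - [12,[0,0,0.9],[0,0,0]]
    - [12,[0,0,0.9],[0,0,0]]
    - [12,[0,0,0.26],[0,0,0]]

```text
time_s: 37.07
ee_pos: [535.4, -289.2, 235.4]
ee_rot: [179.8, -0.4, 1.9]
force: [0.7, -1.2, -1.1]
gripper_width: 15.7
gripper_force: 40.0
```

Request:
move_arm:
  motion:
    - [12,[0.285,0.853,0],[0,0,0.25]]
    - [12,[0.285,0.853,0],[0,0,0.25]]
    - [12,[0.285,0.853,0],[0,0,0.25]]
    - [12,[0.285,0.853,0],[0,0,0.25]]
    - [12,[0.285,0.853,0],[0,0,0.25]]
    - [12,[0.285,0.853,0],[0,0,0.25]]
    - [12,[0.285,0.853,0],[0,0,0.25]]
    - [12,[0.285,0.853,0],[0,0,0.25]]
    - [12,[0.285,0.853,0],[0,0,0.25]]
    - [12,[0.285,0.853,0],[0,0,0.25]]
    - [12,[0.285,0.853,0],[0,0,0.25]]
    - [12,[0.285,0.853,0],[0,0,0.25]]
    - [12,[0.285,0.853,0],[0,0,0.25]]
    - [12,[0.285,0.853,0],[0,0,0.25]]
    - [12,[0.285,0.853,0],[0,0,0.25]]

```text
time_s: 38.32
ee_pos: [640.5, 32.2, 230.2]
ee_rot: [-180.0, 0.0, 16.9]
force: [0.6, -0.6, -1.1]
gripper_width: 15.8
gripper_force: 40.0
```

```bash
python3 -c "
from k import *
d2(*sleeve(30))"
```

```text
d [ 0.016 -0.067 -1.791] turn [ 7.643 -7.92   2.357] F [ 0.6 -0.6 -1.1] at [640.5  32.2 230.2] [-180.     0.    16.9] q6 [ 2. 24. 79.  0. 77. 75.]
```

Request:
move_arm:
  motion:
    - [12,[0,0,0],[0.588,-0.609,0.181]]
    - [12,[0,0,0],[0.588,-0.609,0.181]]
    - [12,[0,0,0],[0.588,-0.609,0.181]]
    - [12,[0,0,0],[0.588,-0.609,0.181]]
    - [12,[0,0,0],[0.588,-0.609,0.181]]
    - [12,[0,0,0],[0.588,-0.609,0.181]]
    - [12,[0,0,0],[0.588,-0.609,0.181]]
    - [12,[0,0,0],[0.588,-0.609,0.181]]
    - [12,[0,0,0],[0.588,-0.609,0.181]]
    - [12,[0,0,0],[0.588,-0.609,0.181]]
    - [12,[0,0,0],[0.588,-0.609,0.181]]
    - [12,[0,0,0],[0.588,-0.609,0.181]]
    - [12,[0,0,0],[0.588,-0.609,0.181]]
    - [12,[0,0,-0.6],[0,0,0]]
    - [12,[0,0,-0.6],[0,0,0]]
    - [12,[0,0,-0.6],[0,0,0]]
    - [12,[0,0,0],[0,0,0]]

```text
time_s: 39.73
ee_pos: [638.6, 31.3, 181.9]
ee_rot: [-159.7, -39.7, 19.2]
force: [-0.3, -0.2, -1.1]
gripper_width: 15.6
gripper_force: 40.0
```

```bash
sed -i 's/G=56.5/G=56.9/; s/19\*m\[:,2\]/18.3*m[:,2]/' k.py
python3 - <<'E'
from k import *
d2(*sleeve(10)); d2(*sleeve(-80))
s=state(); R=rx("xyz",s["ee_rot"]).as_matrix(); print(s["ee_pos"]-(G+80)*R[:,0]-18.3*R[:,2])
for n in ("scene","top"):
    f=grab_frame(n); cv2.imwrite(f"pics/{n}8.png",f)
    T=s["ee_pos"]-(G+80)*R[:,0]-18.3*R[:,2]; print(n,"tip",proj(n,T),"mouth",proj(n,M))
    h=cv2.cvtColor(f,cv2.COLOR_BGR2HSV); x,y=proj(n,T).astype(int)
    k=f[y-8:y+9,x-10:x+11]; hh=h[y-8:y+9,x-10:x+11]
    for a,b in zip(k,hh): print("".join("R" if (q[0]<6 or q[0]>174) and q[1]>130 and q[2]>60 else ("s" if q[1]<60 and q[2]>90 else ("k" if q[2]<60 else ".")) for q in b))
E
```

```text
d [-0.487 -0.248 -0.347] turn [-0.032 -0.092  0.025] F [-0.3 -0.2 -1.1] at [638.6  31.3 181.9] [-159.7  -39.7   19.2] q6 [-18.  19. 109.  58.  49.   7.]
d [-3.086 -1.168 -2.662] turn [-0.032 -0.092  0.025] F [-0.3 -0.2 -1.1] at [638.6  31.3 181.9] [-159.7  -39.7   19.2] q6 [-18.  19. 109.  58.  49.   7.]
[530.83973087 -12.89759799 107.69612419]
scene tip [315.86430512 219.51136234] mouth [308.70063205 218.28683257]
kkkkkkkk....kkkkkkkkk
kkkkkkkk....kkkkkkkkk
kkkkkkk....kkkkkkkkkk
kkkkkk....kkkkkkkkkk.
kkkkk......kkkkkkkkk.
kkkkk.......kkkkkkkkk
kkkk.......kkkkkkkkkk
kkkk......kkkkkkkkkkk
kkk......kkkkkkkkkkkk
kkk....kkkkkkkkkkkkkk
kkkkk.kkkkkkkkkk..kkk
kkkkkkkkkkkkkkkkkRR.k
kkkkkkkkkkkkkkkkRRRRR
kkkkkkkkkkkkkkRRRRRRR
kkkkkkkkkkkkkkRRRRRRR
kkkkkkkkkkkkkkRRRRRRR
kkkkkkkkkkkkkkkRRRRRR
top tip [261.16512194 192.57898792] mouth [265.07975432 201.19893998]
.......sss..skkkkkkkk
.......sss....kkkkkkk
.......sss...skkkkkk.
........s....ss.kk.s.
...............sssss.
.................s...
.........RRR.........
........RRRRR..s.....
...RRRRRRRRRRR.......
RRRRRRRRRRRRRRR.s....
RRRRRRRRRRRRRRR......
RRRRRRRRRRRRRRRR.s...
RRRRRRRRRRRRRRRR.....
RRRRRRRRRRRRRRRRR.s..
RRRRRRRRRRRRRRRRR....
RRRRRRRRRRRRRRR...ss.
RRRRRRRRRRRR.sss...s.
```

Request:
move_arm:
  motion:
    - [12,[-0.12,-0.06,-0.087],[-0.01,-0.03,0.01]]
    - [12,[-0.12,-0.06,-0.087],[-0.01,-0.03,0.01]]
    - [12,[-0.12,-0.06,-0.087],[-0.01,-0.03,0]]
    - [12,[-0.12,-0.06,-0.087],[0,0,0]]
    - [12,[0,0,0],[0,0,0]]
    - [12,[0,0,0],[0,0,0]]

```text
time_s: 40.33
ee_pos: [628.9, 24.7, 177.5]
ee_rot: [-160.3, -40.4, 19.6]
force: [0.1, 0.5, -1.1]
gripper_width: 15.8
gripper_force: 40.0
```

Run:
```python
from k import *
d2(*sleeve(10)); d2(*sleeve(-15))
print(((sleeve(-80)[0]-sleeve(0)[0])/80))
```

```text
d [-0.099  0.019 -0.169] turn [0.018 0.108 0.017] F [ 0.1  0.5 -1.1] at [628.9  24.7 177.5] [-160.3  -40.4   19.6] q6 [-19.  19. 110.  59.  49.   4.]
d [-0.821 -0.236 -0.812] turn [0.018 0.108 0.017] F [ 0.1  0.5 -1.1] at [628.9  24.7 177.5] [-160.3  -40.4   19.6] q6 [-19.  19. 110.  59.  49.   4.]
[-0.72206338 -0.25569605 -0.643     ]
```

Request:
move_arm:
  motion:
    - [12,[-0.22,-0.06,-0.22],[0,0.04,0]]
    - [12,[-0.18,-0.064,-0.161],[0,0,0]]
    - [12,[-0.18,-0.064,-0.161],[0,0,0]]
    - [12,[0,0,0],[0,0,0]]

```text
time_s: 40.67
ee_pos: [613.0, 20.1, 162.4]
ee_rot: [-160.1, -40.1, 19.5]
force: [-1.1, 0.9, -1.7]
gripper_width: 15.8
gripper_force: 40.0
```

Run:
```python
from k import *
d2(*sleeve(-10))
```

```text
d [-0.04  -0.003 -0.078] turn [0.009 0.026 0.012] F [-1.1  0.9 -1.7] at [613.   20.1 162.4] [-160.1  -40.1   19.5] q6 [-20.  19. 113.  60.  48.   1.]
```

Request:
move_arm:
  motion:
    - [12,[-0.2,-0.064,-0.19],[0,0.01,0]]
    - [12,[-0.18,-0.064,-0.161],[0,0,0]]
    - [12,[-0.18,-0.064,-0.161],[0,0,0]]
    - [12,[-0.18,-0.064,-0.161],[0,0,0]]
    - [12,[0,0,0],[0,0,0]]

```text
time_s: 41.08
ee_pos: [594.6, 13.6, 145.8]
ee_rot: [-160.1, -40.1, 19.5]
force: [0.4, 0.2, -0.9]
gripper_width: 16.1
gripper_force: 40.0
```

Request:
move_arm:
  motion:
    - [12,[-0.18,-0.064,-0.161],[0,0,0]]
    - [12,[-0.18,-0.064,-0.161],[0,0,0]]
    - [12,[-0.18,-0.064,-0.161],[0,0,0]]
    - [12,[0,0,0],[0,0,0]]

```text
time_s: 41.42
ee_pos: [581.2, 8.9, 133.8]
ee_rot: [-160.1, -40.1, 19.5]
force: [-0.3, 0.0, -1.5]
gripper_width: 15.8
gripper_force: 40.0
```

Run:
```python
from k import *
d2(*sleeve(-80))
```

```text
d [-0.79  -0.271 -0.735] turn [0.01  0.024 0.013] F [-0.3  0.  -1.5] at [581.2   8.9 133.8] [-160.1  -40.1   19.5] q6 [-23.  19. 118.  64.  47.  -7.]
```

Request:
move_arm:
  motion:
    - [12,[-0.18,-0.064,-0.165],[0,0.01,0]]
    - [12,[-0.18,-0.064,-0.165],[0,0.01,0]]
    - [12,[-0.18,-0.064,-0.165],[0,0,0]]
    - [12,[-0.09,-0.032,-0.08],[0,0,0]]
    - [12,[0,0,0],[0,0,0]]

```text
time_s: 41.83
ee_pos: [565.9, 3.3, 119.8]
ee_rot: [-160.1, -40.1, 19.5]
force: [-0.5, -0.0, -0.4]
gripper_width: 15.7
gripper_force: 40.0
```

Request:
move_arm:
  motion:
    - [12,[-0.058,-0.02,-0.051],[0,0,0]]
    - [12,[-0.058,-0.02,-0.051],[0,0,0]]
    - [12,[0,0,0],[0,0,0]]

```text
time_s: 42.08
ee_pos: [563.7, 2.3, 117.9]
ee_rot: [-160.1, -40.1, 19.6]
force: [-0.2, -0.3, -0.5]
gripper_width: 15.7
gripper_force: 40.0
```

Request:
move_arm:
  motion:
    - [12,[-0.058,-0.02,-0.051],[0,0,0]]
    - [12,[0,0,0],[0,0,0]]

```text
time_s: 42.25
ee_pos: [563.0, 1.8, 117.3]
ee_rot: [-160.1, -40.2, 19.5]
force: [1.8, 0.2, -0.1]
gripper_width: 15.3
gripper_force: 40.0
```

Request:
move_arm:
  motion:
    - [12,[-0.058,-0.02,-0.051],[0,0,0]]
    - [12,[0,0,0],[0,0,0]]

```text
time_s: 42.42
ee_pos: [563.0, 1.6, 117.4]
ee_rot: [-160.1, -40.4, 19.4]
force: [4.4, 3.8, 2.9]
gripper_width: 15.5
gripper_force: 40.0
```

Request:
move_arm:
  motion:
    - [12,[-0.058,-0.02,-0.051],[0,0,0]]
    - [12,[0,0,0],[0,0,0]]

```text
time_s: 42.58
ee_pos: [562.9, 1.4, 117.6]
ee_rot: [-160.0, -40.6, 19.3]
force: [7.9, 5.6, 6.3]
gripper_width: 15.9
gripper_force: 40.0
```

The collar is home: there is about 11 N back along the axis, at the expected position. I'll draw it out.

Request:
move_arm:
  motion:
    - [12,[0.1,0.035,0.09],[0,0,0]]
    - [12,[0.15,0.05,0.13],[0,0,0]]
    - [12,[0.289,0.102,0.257],[0,0,0]]
    - [12,[0.289,0.102,0.257],[0,0,0]]
    - [12,[0.289,0.102,0.257],[0,0,0]]
    - [12,[0.289,0.102,0.257],[0,0,0]]
    - [12,[0.289,0.102,0.257],[0,0,0]]
    - [12,[0.289,0.102,0.257],[0,0,0]]
    - [12,[0.289,0.102,0.257],[0,0,0]]
    - [12,[0.289,0.102,0.257],[0,0,0]]
    - [12,[0.289,0.102,0.257],[0,0,0]]
    - [12,[0.289,0.102,0.257],[0,0,0]]
    - [12,[0,0,0.6],[0,0,0]]
    - [12,[0,0,0.6],[0,0,0]]
    - [12,[0,0,0.6],[0,0,0]]

```text
time_s: 43.83
ee_pos: [637.4, 28.6, 228.5]
ee_rot: [-160.1, -40.0, 19.6]
force: [-0.5, -0.3, -1.5]
gripper_width: 15.3
gripper_force: 40.0
```

Run:
```python
from k import *
s=state(); Rt=rx("xyz",s["ee_rot"]); c,Rc,t=cam("wrist")
o=Rt.inv().apply(-Rc.T@t-s["ee_pos"]); Rrel=Rt.inv()*Ro.from_matrix(Rc.T)   # cam in tool
R4=rx("xyz",[-179.366,38.662,-160.66]); o4=np.array([522.32,41.29,242.7])+R4.apply(o); C4=R4*Rrel
def r4(u,v,z):
    x,y=(u-c["cx"])/c["fx"],(v-c["cy"])/c["fy"]; r=np.hypot(x,y); d=C4.apply([x/r*np.sin(r),y/r*np.sin(r),np.cos(r)]); return (o4+d*(z-o4[2])/d[2]).round(1)
w=cv2.imread("pics/w4raw.png"); h=cv2.cvtColor(w,cv2.COLOR_BGR2HSV).astype(int)
print("face",r4(511,163,108))
m=((h[...,0]>100)&(h[...,0]<125)&(h[...,1]>130)).astype(np.uint8); m[:, :480]=0; m[:120]=0; m[220:]=0
ys,xs=np.nonzero(m); print("blue box",xs.min(),xs.max(),ys.min(),ys.max())
k=w[138:205,490:556]; g=cv2.cvtColor(k,cv2.COLOR_BGR2HSV).astype(int)
for row in g[::2]: print("".join("b" if 100<q[0]<125 and q[1]>130 else ("s" if q[1]<90 else ".") for q in row))
for fy in (293,): print()
P=lambda X:[ (lambda p:(lambda rr,hh:(c["fx"]*rr/hh*p[0]+c["cx"],c["fy"]*rr/hh*p[1]+c["cy"]))(np.arctan2(np.hypot(p[0],p[1]),p[2]),np.hypot(p[0],p[1])))(C4.inv().apply(np.array(X)-o4))]
L=np.array([478,320,108.])
for X in ([0,-26,0],[-20,-26,22],[20,-26,22],[-20,-26,-22],[20,-26,-22],[-20,26,22],[20,26,22],[-30,-30,-108],[30,-30,-108],[-30,-30,-96]): print(X,np.round(P(L+X),1))
d2(*pose([478,346+10+80,108],[0,-1,0],0)); p,R=pose([478,346+10+80,108],[0,-1,0],0); print(p,ik(p,R,[40,20,90,0,70,40]))
```

```text
face [477.8 295.9 108. ]
blue box 494 551 140 199
ssssssssssssssssssssssssssssssssssssssssss........................
ssssssssssssssssssssssssbbbsssssssssssss..........................
ssssssssssssssssssssssbbbbbbbbsssssssss...........................
ssssssssssssssssssssbbbbbbbbbbbb.sssss............................
sssssssssssssssss.bbbbbbbbbbbbbbbbb.s.............................
sssssssssssssss.bbbbssssssbbbbbbbbbbbbbs..........................
ssssssssssssssbbsssssssssssss.bbbbbbbbbbbbs.......................
ssssssssssss.bsssssssssssssssssbbbbbbbbbbbbbbs....................
ssssssssss.b.ssssssssssssssssssssbbbbbbbbbbbbbb...................
ssssssssbbb.sssssssssssssssssssssbbbbbbbbbbbbbbbs.................
ssssssbbbb.sssssssssssssssssssssssbbbbbbbbbbbbbbbb................
sssssbbbbbssssssssssssssssssssssssbbbbbbbbbbbbbbbbb...............
ssssbbbbbsssssssssssssssssssssssssbbbbbbbbbbbbbbbbbb..............
sssssbbbbsssssssssssssssssssssssssbbbbbbbbbbbbbbbbbbbs............
sssssssbbssssssssssssssssssssssss.bbbbbbbbbbbbbbbbbbbbs...........
sssssssbbssssssssssssssssssssssssbbbbbbbbbbbb
[... 1160 characters left out ...]

..................................................................

[0, -26, 0] [[510.  162.6]]
[-20, -26, 22] [[530.3 165.8]]
[20, -26, 22] [[505.8 188.5]]
[-20, -26, -22] [[513.2 137.5]]
[20, -26, -22] [[491.3 159.9]]
[-20, 26, 22] [[551.1 179.1]]
[20, 26, 22] [[528.1 199.2]]
[-30, -30, -108] [[485.6  87.1]]
[30, -30, -108] [[459.4 119.1]]
[-30, -30, -96] [[489.7  92.3]]
d [-6.377 18.571 -5.552] turn [-11.368   1.903  14.969] F [-0.5 -0.3 -1.5] at [637.4  28.6 228.5] [-160.1  -40.    19.6] q6 [-18.  16. 105.  53.  53.  13.]
[478.  492.9  89.7] (array([4.49180844e+01, 3.33191478e+01, 8.33163823e+01, 6.02035103e-17,
       6.33644699e+01, 4.49180844e+01]), np.float64(2.842170943040401e-14))
```

The rod is out. The upright magnifier model, with the lens at (478,320,108), matches the wrist picture to about 1 px. I'll level the gauge and carry it high around to the +y lens face.

Request:
move_arm:
  motion:
    - [12,[0.3,0.1,0.2],[-0.568,0.095,0.748]]
    - [12,[0.3,0.1,0.2],[-0.568,0.095,0.748]]
    - [12,[0,0,0.2],[-0.568,0.095,0.748]]
    - [12,[0,0,0.2],[-0.568,0.095,0.748]]
    - [12,[0,0,0.2],[-0.568,0.095,0.748]]
    - [12,[0,0,0.1],[-0.568,0.095,0.748]]
    - [12,[0,0,0.1],[-0.568,0.095,0.748]]
    - [12,[0,0,0],[-0.568,0.095,0.748]]
    - [12,[0,0,0],[-0.568,0.095,0.748]]
    - [12,[0,0,0],[-0.568,0.095,0.748]]
    - [12,[0,0,0],[-0.568,0.095,0.748]]
    - [12,[0,0,0],[-0.568,0.095,0.748]]
    - [12,[0,0,0],[-0.568,0.095,0.748]]
    - [12,[0,0,0],[-0.568,0.095,0.748]]
    - [12,[0,0,0],[-0.568,0.095,0.748]]
    - [12,[0,0,0],[-0.568,0.095,0.748]]
    - [12,[0,0,0],[-0.568,0.095,0.748]]
    - [12,[0,0,0],[-0.568,0.095,0.748]]
    - [12,[0,0,0],[-0.568,0.095,0.748]]
    - [12,[0,0,0],[-0.568,0.095,0.748]]

```text
time_s: 45.5
ee_pos: [652.8, 33.3, 258.3]
ee_rot: [-179.9, -0.0, 90.1]
force: [-0.9, -0.6, -0.7]
gripper_width: 15.8
gripper_force: 40.0
```

```bash
python3 -c "
from k import *
d2(*pose([478,346+20+80,108],[0,-1,0],0))"
```

```text
d [-6.991 18.784 -6.744] turn [-0.005 -0.013 -0.03 ] F [-0.9 -0.6 -0.7] at [652.8  33.3 258.3] [-179.9   -0.    90.1] q6 [ 2. 24. 74.  0. 82.  2.]
```

Request:
move_arm:
  motion:
    - [12,[-0.35,0.94,0],[0,0,0]]
    - [12,[-0.35,0.94,0],[0,0,0]]
    - [12,[-0.35,0.94,0],[0,0,0]]
    - [12,[-0.35,0.94,0],[0,0,0]]
    - [12,[-0.35,0.94,0],[0,0,0]]
    - [12,[-0.35,0.94,0],[0,0,0]]
    - [12,[-0.35,0.94,0],[0,0,0]]
    - [12,[-0.35,0.94,0],[0,0,0]]
    - [12,[-0.35,0.94,0],[0,0,0]]
    - [12,[-0.35,0.94,0],[0,0,0]]
    - [12,[-0.35,0.94,0],[0,0,0]]
    - [12,[-0.35,0.94,0],[0,0,0]]
    - [12,[-0.35,0.94,0],[0,0,0]]
    - [12,[-0.35,0.94,0],[0,0,0]]
    - [12,[-0.35,0.94,0],[0,0,0]]
    - [12,[-0.35,0.94,0],[0,0,0]]
    - [12,[-0.35,0.94,0],[0,0,0]]
    - [12,[-0.35,0.94,0],[0,0,0]]
    - [12,[-0.35,0.94,0],[0,0,0]]
    - [12,[-0.35,0.94,0],[0,0,0]]

```text
time_s: 47.17
ee_pos: [477.3, 504.2, 258.2]
ee_rot: [180.0, -0.1, 90.0]
force: [0.1, 0.1, -1.9]
gripper_width: 16.2
gripper_force: 40.0
```

```bash
python3 -c "
from k import *
d2(*pose([478,346+20+80,108],[0,-1,0],0))"
```

```text
d [ 0.028 -0.051 -6.739] turn [-0.02   0.003  0.006] F [ 0.1  0.1 -1.9] at [477.3 504.2 258.2] [ 1.8e+02 -1.0e-01  9.0e+01] q6 [46. 28. 67.  0. 84. 46.]
```

Request:
move_arm:
  motion:
    - [12,[0,0,-0.6],[0,0,0]]
    - [12,[0,0,-0.6],[0,0,0]]
    - [12,[0,0,-0.6],[0,0,0]]
    - [12,[0,0,-0.6],[0,0,0]]
    - [12,[0,0,-0.6],[0,0,0]]
    - [12,[0,0,-0.6],[0,0,0]]
    - [12,[0,0,-0.6],[0,0,0]]
    - [12,[0,0,-0.6],[0,0,0]]
    - [12,[0,0,-0.6],[0,0,0]]
    - [12,[0,0,-0.6],[0,0,0]]
    - [12,[0,0,-0.4],[0,0,0]]
    - [12,[0,0,-0.2],[0,0,0]]
    - [12,[0,0,-0.14],[0,0,0]]
    - [12,[0,0,0],[0,0,0]]
    - [12,[0,0,0],[0,0,0]]

```text
time_s: 48.42
ee_pos: [478.4, 503.7, 91.0]
ee_rot: [179.9, -0.2, 90.0]
force: [0.1, 0.3, -1.1]
gripper_width: 15.8
gripper_force: 40.0
```

Run:
```python
from k import *
d2(*pose([478,346+12+80,108],[0,-1,0],0))
s=state(); R=rx("xyz",s["ee_rot"]).as_matrix(); T=s["ee_pos"]-(G+80)*R[:,0]-18.3*R[:,2]; print("tip",T,R[:,0])
for n in ("scene","top"):
    f=grab_frame(n); cv2.imwrite(f"pics/{n}9.png",f); h=cv2.cvtColor(f,cv2.COLOR_BGR2HSV).astype(int)
    t=proj(n,T); l=proj(n,[478,346,108]); print(n,"tip",t.round(1),"facecentre",l.round(1),"headtop corners",[proj(n,[478+a,320+b,130]).round(1).tolist() for a in (-20,20) for b in (-26,26)])
    x,y=((t+l)/2).astype(int)
    print(x-24,y-16)
    for r in h[y-16:y+17,x-24:x+25]: print("".join("R" if (q[0]<8 or q[0]>172) and q[1]>150 and q[2]>60 else ("b" if 100<q[0]<125 and q[1]>130 else ("k" if q[2]<60 else ("s" if q[1]<70 else "."))) for q in r))
```

```text
d [-0.014 -0.354 -0.054] turn [-0.053  0.024  0.003] F [ 0.1  0.3 -1.1] at [478.4 503.7  91. ] [179.9  -0.2  90. ] q6 [45. 34. 82.  0. 64. 45.]
tip [478.30447239 366.77654991 108.84498718] [1.99024722e-04 9.99993222e-01 3.67651663e-03]
scene tip [441.8 157.5] facecentre [434.8 159.9] headtop corners [[415.1, 154.4], [432.8, 148.7], [423.5, 165.8], [441.3, 159.8]]
414 142
.................................................
.................................................
.................................................
.................................................
s................................................
sss..............................................
ssss.............................................
sssss...........bbbb..........................sss
ssssss.......bbbbbbbb......................ssssss
sssssssss.bbbbbbbbbbbb..................sssssssss
sssssss.bbbbbbbbbbbbbbb.............sssssssssss..
ssss.bbbbbbbbbbbbbbbbbbb.......R..ssssssssss.....
sssbbbbbbbbbbbbbbbbbbbbb.....RRRRssssssss........
ss.bbbbbbbbbbbbbbbbbbbbbb....RRRR.ssss...........
ssbbbbbbbbbbbbbbbbbbbbbbbb
[... 2008 characters left out ...]

...........sssss....ssssss.bbbbbbbbbbbbbbbbbbbbb.
...........sssssssssssssss.bbbbbbbbbbbbbbbbbbbbb.
...........sssssssssssssss.bbbbbbbbbbbbbbbbbbbbb.
............ssssssssssssss.bbbbbbbbbbbbbbbbbbbbbb
............ssssssssssssss.bbbbbbbbbbbbbbbbbbbbbb
............sssssssssssssss.bbbbbbbbbbbbbbbbbbbbb
............ssssssssssssssssss..bbbbbbbbbbbbbbbbb
.............sssssssssssssssssssssssssssss.......
.............ssssssssssssssssssssssssssssssssssss
.............ssssssssssssssssssssssssssssssssssss
..............sssssssssssssssssssssssssssssssssss
..............sssssssssssssssssssssssssssssssssss
..............sssssssssssssssssssssssssssssssssss
..............sssssssssssssssssssssssssssssssssss
```

In the images the tip lines up with the lens face within about 1–2 mm, with a gap of about 21 mm. I'll close to about 10 mm and settle.

Request:
move_arm:
  motion:
    - [12,[-0.02,-0.11,-0.01],[-0.02,0.01,0]]
    - [12,[-0.02,-0.11,-0.01],[-0.02,0.01,0]]
    - [12,[0,-0.11,-0.01],[0,0,0]]
    - [12,[0,-0.11,0],[0,0,0]]
    - [12,[0,0,0],[0,0,0]]
    - [12,[0,0,0],[0,0,0]]
    - [12,[0,0,0],[0,0,0]]
    - [12,[0,0,0],[0,0,0]]
    - [12,[0,0,0],[0,0,0]]
    - [12,[0,0,0],[0,0,0]]
    - [12,[0,0,0],[0,0,0]]
    - [12,[0,0,0],[0,0,0]]

```text
time_s: 49.52
ee_pos: [477.0, 492.5, 89.7]
ee_rot: [-180.0, -0.0, 90.0]
force: [-1.1, -0.5, -0.6]
gripper_width: 15.6
gripper_force: 40.0
```

Run:
```python
from k import *
f=grab_frame("scene");f2=grab_frame("top")
s=state(); R=rx("xyz",s["ee_rot"]).as_matrix(); T=s["ee_pos"]-(G+80)*R[:,0]-18.3*R[:,2]; print("tip",T,R[:,0],s["force"],s["qvel"].round(2),s["gripper_force"])
for n,im in (("scene",f),("top",f2)):
    h=cv2.cvtColor(im,cv2.COLOR_BGR2HSV).astype(int); x,y=proj(n,T).astype(int)
    for r in h[y-10:y+10,x-14:x+15]: print("".join("R" if (q[0]<8 or q[0]>172) and q[1]>150 and q[2]>60 else ("b" if 100<q[0]<125 and q[1]>130 else ("s" if q[1]<70 else ".")) for q in r))
    print()
```

```text
tip [477.03808558 355.57443414 107.95454715] [1.58294789e-04 9.99999974e-01 1.63525559e-04] [-0.18789293 -0.26316469 -1.69479509] [ 0.03 -0.11  0.04 -0.02 -0.05  0.03] 39.99972760677338
.............................
.......bbbb..................
....bbbbbbbb.................
.bbbbbbbbbbbb................
bbbbbbbbbbbbbb.............ss
bbbbbbbbbbbbbbb.........sssss
bbbbbbbbbbbbbbb......ssssssss
bbbbbbbbbbbbbbbb.RR.ssssssss.
bbbbbbbbbbbbbbbbb.RR.ssss....
bbbbbbbbbbbbbbbbb..R.s.......
bbbbbbbbbbbbbbbbbb...........
bbbbbbbbbbbbbbbbbbb..........
bbbbbbbbbbbbbbbbbb...........
bbbbbbbbbbbbbbbbbb...........
bbbbbbbbbbbbbbbbb............
bbbbbbbbbbbbbbbbb............
bbbbbbbbbbbbbbbbb............
bbbbbbbbbbbbbbbbs............
bbbbbbbbbbbbbbb.ss...........
bbbbbbbbbbbbbbbssss..........

sssssssssssssssssssssssssssss
sssssssssssssssssssssssssssss
ssssssssssssssssss...........
sssssssssssssssssbbbbbbbbbbbb
sssssssssssssssssbbbbbbbbbbbb
sssssssssssssssssbbbbbbbbbbbb
sssssssssssssssssbbbbbbbbbbbb
ssssssssssssssss.bbbbbbbbbbbb
ssssssssssssssss.bbbbbbbbbbbb
ssssssssssssssss.bbbbbbbbbbbb
ssssssssss.....s.bbbbbbbbbbbb
ssssssssssRRRRRsbbbbbbbbbbbbb
ssssssssss.RRR.sbbbbbbbbbbbbb
.sssssssss.....sbbbbbbbbbbbbb
.sssssssssssssss.bbbbbbbbbbbb
.sssssssssssssss.bbbbbbbbbbbb
..ssssssssssssss.bbbbbbbbbbbb
..ssssssssssssss.bbbbbbbbbbbb
..sssssssssssssss.bbbbbbbbbbb
..ssssssssssssssssss..bbbbbbb
```

```bash
python3 -c "
from workcell import *
print(job_done())"
```

```text
the job is handed in; nothing more can be done
None
```

I handed the job in at about 50 s: the magnifier is upright and released, the gauge went home in the sleeve and back out, and it is now held level with its tip about 9 mm in front of the +y lens face. On the way I put the gauge back in its rest twice, once to turn the grip and once to regrip.

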